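# Lay out a find group for its record photograph

## Task

Set out the find group on the round blue mat for its record photograph, as it lay in the ground: the handstone lies on the middle of the quern, lengthways along it, with the spindle whorl flat on the middle of the handstone. The ring stone lies flat half-way between the quern and the bowl, the axe head flat half-way between the bowl and the loom weight, and the maul stands upright half-way between the loom weight and the quern, each centred on the line that joins its two neighbours' centres. Leave the plain cobble where it lies.

Things in the scene. Friction and masses are not known exactly. Their poses are not given: they have to be found in the camera images.
- quern: Saddle quern: the flat slab of grey stone, a rounded rectangle, the largest find on the round blue mat: 130 (along its x) by 96 (y) by 38 mm high, flat level top. Fixed on the mat, it cannot be moved; origin at the centre of its underside (on the mat's top, 2 mm above the table), z up.
- bowl: Round open bowl of fired red-brown clay, 94 mm across the rim, 48 mm high. Fixed on the mat, it cannot be moved; origin at the centre of its underside (on the mat's top, 2 mm above the table), z up. Quern, bowl and loom weight stand at the corners of an equilateral triangle, 220 mm between centres.
- loom_weight: Loom weight: a blunt four-sided pyramid of brown clay, 62 mm square at the foot, 36 mm square at the top, 62 mm high, pierced crosswise near the top. Fixed on the mat, it cannot be moved; origin at the centre of its underside (on the mat's top, 2 mm above the table), z up.
- handstone: Handstone: an oblong rounded loaf of buff stone with flat top and bottom and straight long sides, 104 (along its x) by 50 (y) by 36 mm high, about 0.4 kg; grip it across the 50 mm. Loose, starts on the table left or right of the mat; origin at the centre of its underside, z up.
- whorl: Spindle whorl: a small squat round button of red-brown clay with a dark dot in its top, the smallest of the finds, 40 mm in diameter at half height, narrowing to 26 mm at its flat top and foot, 18 mm high, about 35 g. Its flat foot rests on the table. Loose, starts on the table left or right of the mat; origin at the centre of its underside, z up.
- ring_stone: Ring stone: a round flat grey-beige stone with a 24 mm hole right through it, 62 mm in diameter, 28 mm high, about 0.16 kg, lying flat; grip it by the outside. Loose, starts on the table left or right of the mat; origin at the centre of its underside, z up.
- axe_head: Axe head: a dark stone wedge lying flat, 108 mm long (x, cutting edge at +x), 24 mm thick; 28 mm wide at the blunt end (-x), about 40 mm wide with near-parallel sides over the middle 50 mm, 50 mm wide at the edge; about 0.22 kg; grip it across the middle. Loose, starts on the table left or right of the mat; origin at the centre of its underside, z up.
- maul: Maul: an upright barrel of brown-grey stone with a shallow groove round it above the middle, 56 mm in diameter, 64 mm high, tallest of the loose finds, about 0.33 kg. From above, a plain round. Loose, starts on the table left or right of the mat; origin at the centre of its underside, z up.
- cobble: Plain river cobble: an irregular, slightly oval, low rounded grey stone, 74 by 62 by 34 mm. It does not belong to the group and lies loose among the others beside the mat; leave it alone. Origin at the centre of its underside.
Mind the look-alikes: they are no part of the job. What is shaped like the handstone but red or yellow is not meant. What is shaped like the ring_stone but red is not meant.

How it is judged:
By the outcome, as a careful person would: the job done as asked, in the order asked, and still so for the second after the job is handed in, with the robot touching nothing.
It also fails if it takes over 136 s, if anything falls off the work surface, if the arm or the gripper's body presses on something with over 40 N, if the wrist force passes 120 N, or if a joint passes its speed limit or range.

## Robot

A 6-joint arm with a two-finger parallel gripper is mounted at the origin on the work surface. World frame = base frame: x ahead of the robot, y to its left, z up, the work surface at z = 0. Lengths are in m, angles in rad, forces in N, time in s.
With the tool pointing down it reaches from about 0.275 to 0.85 m from the base axis. Payload 5.2 kg.
Tool frame: the origin (TCP) lies on the front face of the gripper's body, between the roots of the fingers; the fingertips stand 73 mm ahead of it and the grasp point (between the pads) lies 54 mm ahead of it (tcp_to_tips is the distance from the TCP to the fingertips, in m); z points along the fingers, y is the direction in which the jaws open and shut (so a half turn about z gives the same grasp; the last joint's range is limited). The gripper opens to 85 mm and grips with 20 to 120 N. Pads are 22 mm wide; open, the fingers measure 114 mm over their backs; the gripper's body (76 mm by 85 mm) begins 54 mm behind the grasp point. The pads swing forward as they close: fully open they stand 13 mm farther back than shut.
Start: joints at [-1.319, 0.259, 1.535, -0, 1.348, -0.203], TCP at [0.242, -0.494, 0.304] pointing down, gripper open.
Joint ranges: [-3.14, 3.14], [-0.91, 2.08], [0.19, 2.58], [-1.22, 4.36], [0.22, 2.71], [-3.12, 3.12]. Speed limits (rad/s): [2.57, 2.57, 3.14, 3.14, 3.14, 3.14].

## Interface

Orientations are given as a unit quaternion [w, x, y, z].
In Python, from plant import read_state, grab_frame, finish_job, find_in, spot_point, tcp_to_tips gives the robot as it stands. The module is installed in compiled form; this text tells all that it offers.
- The arm moves only by the shell command python3 -m jog 'ROWS'. ROWS is JSON, a list of rows, each a list of 3 entries, a list of its own where there are three numbers: the shift along the tool's x, y, z in cm, then the turn about the tool's z in rad, then the finger opening in cm, from 0 to 8.54. A call has exactly 5 rows; each row shifts and turns the commanded pose from where the row before left it, along the tool's axes as they then stand; what a row does not reach is not made up. A row lasts 1/8 s, in which the tool goes at most 62.5 mm and 10.7 degrees, less where a joint would pass 70% of its speed; a pose out of reach is approached as far as the arm can. A call is refused whole if a number of a shift passes 6.25 or a number of a turn 0.188, either way. A call with a gripper value outside its range is refused whole. The fingers move at their own pace and stop on an object; the grip force is fixed at half the most. Time passes only in rows, so rows that do not move let the fingers close, or fill a call up. It gives the time, the measured TCP pose, the force and the opening at its end, in the units of the state.
- read_state(): the state, without advancing time (a new reading comes with each control period).
- grab_frame(name): name is "scene" or "top" or "wrist"; returns a dict with "pixels" (384x512x3 uint8, blue, green, red), "intrinsics" (3x3 intrinsics, pixels), "cam_to_world" (4x4, takes a point from camera to world coordinates). Camera axes: x right, y up, looking along -z (the intrinsics and any distortion apply to the point x, -y, -z); pixel columns grow to the right and rows downward; lengths in m; the calibration is good to about 2 mm. A picture is of the moment at which its call begins. There is no depth.
- finish_job(): hands the job in, once; it reports no verdict.
Trained networks look in the newest picture that a camera, given by its name, has taken for a name from the list of things; names that differ only in an ending like _2 or _b are one class to them, and where a whole thing is asked for, a point or a joint stands for the part that bears it (a point fixed in the world has none). Each returns a list of dicts, best first, with "p" (0 to 1); they miss things now and then, are a little off and sometimes report something else, mostly with a low value. They report only what shows in the picture. A call takes as long as a camera call. They do not tell look-alikes from the thing itself.
- find_in(label, camera): "location" ([column, row] in pixels, amid what is visible of it).
- spot_point(label, camera): "location" ([column, row] in pixels: a listed point, or the origin of a listed thing).
The state is a dict: "time_s": time; "joint_positions": joint angles; "qd": joint speeds; "effort": joint torques, N m; "tool_pos": TCP position; "ee_rot": TCP orientation; "ft_force": force on the tool from outside, world axes, zero at the start; "torque": the same for the moment, N m; "grip_width": finger opening in m.
Only numpy, scipy, OpenCV 4.12 (cv2) and the standard library are available. Lean on these libraries where they do the work, as an engineer would, in place of code of your own. Each camera call takes 0.05 s, during which the arm holds its last target.

## Working session

There is one attempt and no reset: what is moved stays moved. The work goes in short steps, Python scripts to look and compute and a shell command to move; the robot and the scene stay as the last step left them, time stands still between calls to the robot, and variables do not carry over. Pictures are saved under pics/ and viewed, and the job is handed in when it is done.

```bash
mkdir -p pics; ls; python3 - <<'E'
from plant import *
import cv2
print(read_state())
for n in ("top","scene","wrist"):
    f=grab_frame(n); cv2.imwrite(f"pics/{n}0.png",f["pixels"]); print(n,f["intrinsics"],f["cam_to_world"])
E
```

```text
pics
{'time_s': 0.0, 'joint_positions': array([-1.31877045e+00,  2.59375971e-01,  1.53609621e+00, -1.32844847e-05,
        1.34799053e+00, -2.02772317e-01]), 'qd': array([ 3.63426437e-04, -3.54636210e-04, -8.91816945e-04, -9.66167029e-06,
       -8.36634935e-05, -9.92304654e-04]), 'effort': array([-1.72424086e-03, -4.46035480e+01, -2.90574306e+01, -5.02209859e-04,
        1.18067654e-02, -3.03870763e-05]), 'tool_pos': array([ 0.24153474, -0.49368377,  0.30305155]), 'ee_rot': array([-9.34585228e-04,  9.74255291e-01,  2.25445679e-01, -2.94991213e-05]), 'ft_force': array([-0.17741449,  0.07425147,  0.16872667]), 'torque': array([0.00183628, 0.01220478, 0.02470799]), 'grip_width': 0.08555014278230963}
top [[427.35067237   0.         251.39461579]
 [  0.         427.35067237 193.44528935]
 [  0.           0.           1.        ]] [[ 0.0222892   0.99259864 -0.11937809  0.38341691]
 [-0.99972231  0.02121556 -0.0102571   0.08199041]
 [-0.00764851  0.11957356  0.99279588  1.32625633]
 [ 0.          0.          0.          1.        ]]
scene [[359.03131936   0.         254.17244818]
 [  0.         359.03131936 195.82017911]
 [  0.           0.           1.        ]] [[-0.8401983  -0.30469237  0.44858598  1.14359656]
 [ 0.54187219 -0.43968336  0.71627724  1.01910645]
 [-0.02100842  0.84489118  0.53452553  0.76525423]
 [ 0.          0.          0.          1.        ]]
wrist [[308.82199165   0.         255.84365933]
 [  0.         308.82199165 189.80073428]
 [  0.           0.           1.        ]] [[ 4.38851525e-01  8.55102820e-01  2.76058883e-01  3.12505477e-01]
 [-8.98559144e-01  4.17933668e-01  1.33876485e-01 -4.57277559e-01]
 [-8.96142242e-04 -3.06807133e-01  9.51771286e-01  3.72873667e-01]
 [ 0.00000000e+00  0.00000000e+00  0.00000000e+00  1.00000000e+00]]
```

View pics/top0.png

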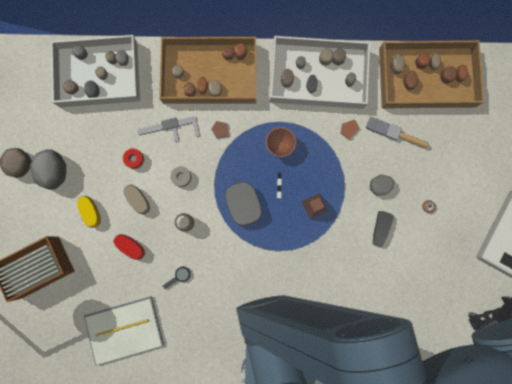

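View pics/scene0.png

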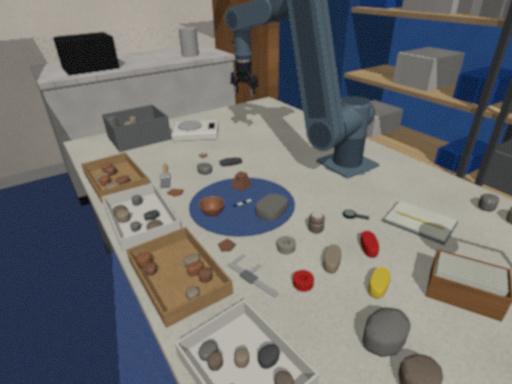

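View pics/wrist0.png

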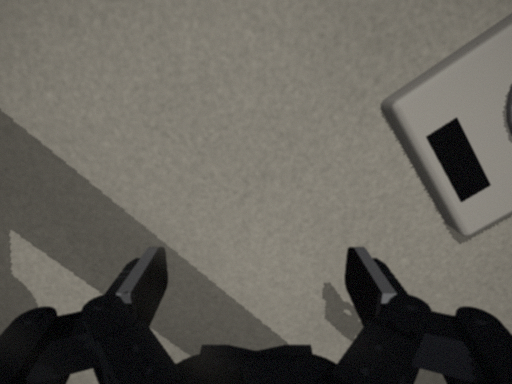

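Candidates in the top picture:
- **Handstone:** buff (136,199), yellow (88,211) or red (128,246). The buff one fits.
- **Ring stone:** grey (180,177) or red (133,158). The grey one fits.
- **Maul or cobble:** round (184,222) and (382,185). The first looks like the maul, the second the cobble.
- **Axe:** (383,229).
- **Whorl:** (429,207).
- **Fixed finds:** quern (243,203), bowl (281,142), loom weight (316,206).

Next I run the networks and take crops.

```bash
cat > h.py <<'E'
import numpy as np, cv2
from plant import *
from scipy.spatial.transform import Rotation as R
def p2w(f,uv,z):
    K=f["intrinsics"];T=f["cam_to_world"]
    d=np.array([(uv[0]-K[0,2])/K[0,0],-(uv[1]-K[1,2])/K[1,1],-1.0])
    d=T[:3,:3]@d; o=T[:3,3]; return o+d*(z-o[2])/d[2]
def w2p(f,P):
    K=f["intrinsics"];T=f["cam_to_world"]
    P=np.atleast_2d(P); c=(P-T[:3,3])@T[:3,:3]
    return np.c_[K[0,0]*c[:,0]/-c[:,2]+K[0,2], K[1,1]*-c[:,1]/-c[:,2]+K[1,2]]
def pose():
    s=read_state(); q=s["ee_rot"]; Rm=R.from_quat([q[1],q[2],q[3],q[0]]).as_matrix(); return s,Rm
def go(xy,z=None,yaw=None):
    """print needed tool shift in cm (tool axes, as now) & turn; yaw = desired world angle of jaw axis (tool y)"""
    s,Rm=pose(); p=s["tool_pos"]; t=np.array([xy[0],xy[1],p[2] if z is None else z])
    d=Rm.T@(t-p)*100
    out=f"t={s['time_s']:.2f} pos={np.round(p,4)} shift_cm={np.round(d,2)} F={np.round(s['ft_force'],1)} w={s['grip_width']:.4f}"
    a=np.arctan2(Rm[1,1],Rm[0,1])
    out+=f" jawang={np.degrees(a):.1f}deg"
    if yaw is not None:
        e=(yaw-a+np.pi/2)%np.pi-np.pi/2   # world yaw ccw; tool z down -> turn = -e
        out+=f" turn={-e:.3f} or {(-e-np.sign(-e)*np.pi):.3f} (q6={s['joint_positions'][5]:.2f})"
    print(out)
def save(f,name,c=None,k=1):
    im=f["pixels"]
    if c is not None: im=im[c[1]:c[3],c[0]:c[2]]
    cv2.imwrite("pics/"+name,cv2.resize(im,None,fx=k,fy=k,interpolation=cv2.INTER_CUBIC))
Z={"quern":.040,"bowl":.05,"loom_weight":.064,"handstone":.036,"whorl":.018,"ring_stone":.028,"axe_head":.024,"maul":.064,"cobble":.03}
E
python3 - <<'E'
from h import *
f=grab_frame("top")
save(f,"cropL.png",(70,130,220,270),5); save(f,"cropR.png",(350,150,450,260),5)
for n in Z:
    b=.002 if n in("quern","bowl","loom_weight") else 0
    r=[(round(d["p"],2),np.round(d["location"],1).tolist(),np.round(p2w(f,d["location"],b)[:2],3).tolist()) for d in spot_point(n,"top")[:4]]
    print(n,r)
E
```

```text
quern [(0.57, [243.4, 202.3], [0.514, 0.12])]
bowl [(0.85, [281.6, 146.9], [0.693, 0.004])]
loom_weight [(0.93, [310.3, 205.2], [0.51, -0.088])]
handstone [(0.71, [89.2, 207.7], [0.487, 0.601]), (0.67, [131.3, 244.1], [0.377, 0.463]), (0.63, [138.5, 201.0], [0.512, 0.448]), (0.43, [381.8, 186.4], [0.574, -0.311])]
whorl [(0.54, [426.5, 206.3], [0.514, -0.449])]
ring_stone [(0.65, [183.4, 178.0], [0.587, 0.31]), (0.55, [133.1, 161.4], [0.637, 0.472])]
axe_head [(0.6, [380.3, 231.6], [0.433, -0.305])]
maul [(0.7, [183.5, 223.4], [0.445, 0.304])]
cobble [(0.88, [378.8, 185.1], [0.578, -0.302])]
```

```bash
sleep 1
```

```text
(no output)
```

View pics/cropL.png

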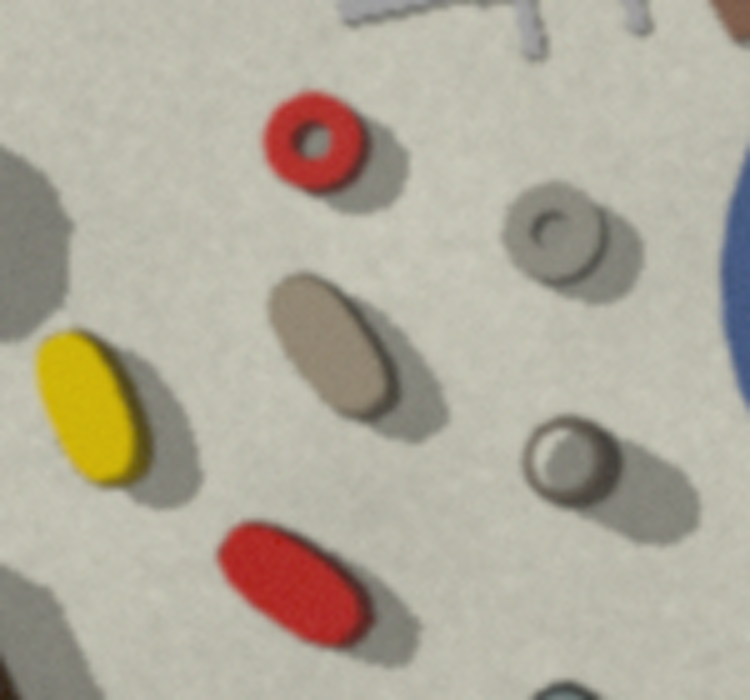

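View pics/cropR.png

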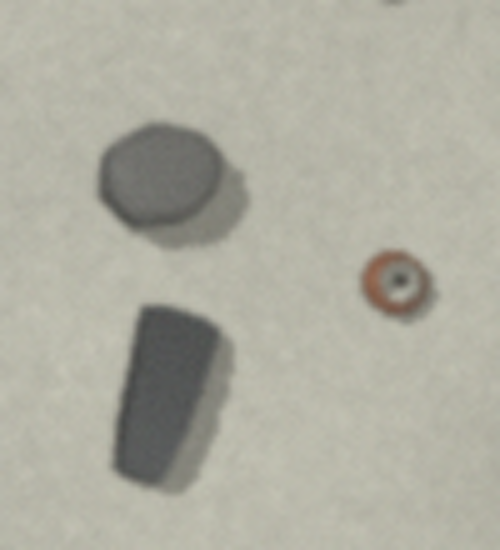

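The crops confirm the picks: buff handstone (136,199), grey ring (180,177), maul (184,222), axe (383,229) with its edge at the upper end, whorl (429,207) and cobble (382,185), which stays. Now I move towards the mat with the wrist camera, looking on the way.

```bash
python3 -m jog '[[[5.2,-2.9,-0.5],0,8.5],[[5.2,-2.9,-0.5],0,8.5],[[5.2,-2.9,-0.5],0,8.5],[[5.2,-2.9,-0.5],0,8.5],[[5.2,-2.9,-0.5],0,8.5]]'
python3 - <<'E'
from h import *
f=grab_frame("wrist"); save(f,"w1.png"); np.save("w1.npy",f,allow_pickle=True); go((.58,.0))
E
```

```text
time_s: 1.27
tool_pos: [0.4123, -0.248, 0.3294]
ee_rot: [0.0, 0.974, 0.225, 0.0]
ft_force: [0.9, -0.4, -0.4]
grip_width: 0.085
t=1.32 pos=[ 0.4155 -0.2421  0.3301] shift_cm=[ 25.47 -14.42   0.16] F=[ 2.4  4.1 -0.4] w=0.0849 jawang=-63.7deg
```

View pics/w1.png

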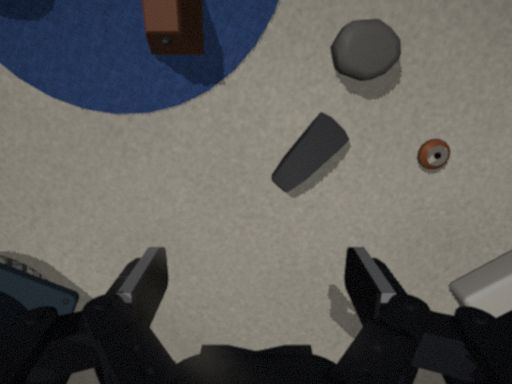

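The view shows the axe (310,155), whorl (434,154), cobble (366,50) and the loom weight's edge (175,25). I carry on to over the mat.

```bash
python3 -m jog '[[[4.8,-2.9,-0.5],0,8.5],[[4.8,-2.9,-0.5],0,8.5],[[4.8,-2.9,-0.5],0,8.5],[[4.8,-2.9,-0.5],0,8.5],[[4.8,-2.9,-0.5],0,8.5]]'
python3 -m jog '[[[0,0,0],0,8.5],[[0,0,0],0,8.5],[[0,0,0],0,8.5],[[0,0,0],0,8.5],[[0,0,0],0,8.5]]'
python3 - <<'E'
from h import *
f=grab_frame("wrist"); save(f,"w2.png"); np.save("w2.npy",f,allow_pickle=True); go((.51,.45))
for n in ("quern","bowl","loom_weight"):
    for fn in (spot_point,):
      print(n,[(round(d["p"],2),np.round(d["location"],1).tolist(),np.round(p2w(f,d["location"],.002)[:2],4).tolist()) for d in fn(n,"wrist")[:3]])
E
```

```text
time_s: 1.95
tool_pos: [0.5642, -0.0125, 0.3542]
ee_rot: [0.0, 0.974, 0.225, 0.0]
ft_force: [0.7, -0.8, 0.2]
grip_width: 0.0853
time_s: 2.58
tool_pos: [0.5632, -0.0148, 0.354]
ee_rot: [0.0, 0.974, 0.225, 0.0]
ft_force: [-0.6, 1.0, 0.3]
grip_width: 0.0851
t=2.62 pos=[ 0.5632 -0.0146  0.354 ] shift_cm=[ 15.58 -44.09  -0.  ] F=[-0.1  0.8 -0.1] w=0.0851 jawang=-64.0deg
quern [(0.96, [148.5, 144.7], [0.506, 0.1225])]
bowl [(0.6, [285.6, 45.5], [0.6982, 0.0112])]
loom_weight [(0.8, [286.3, 210.5], [0.5028, -0.0923])]
```

View pics/w2.png

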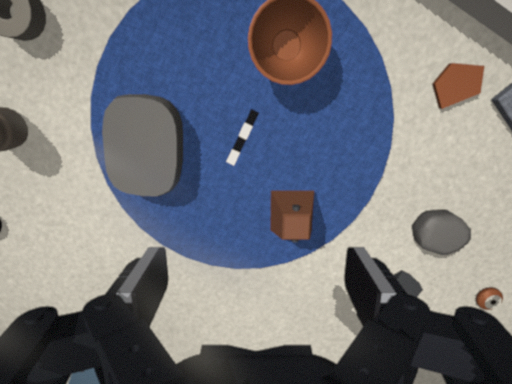

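The mat shows quern (143,145), bowl (290,40), loom weight (293,215) and scale bar (242,138). I refine the three fixed poses by fitting silhouettes of the known shapes.

```bash
cat > fit.py <<'E'
from h import *
from scipy.optimize import minimize
def rrect(L,W,r,n=12):
    pts=[]
    for sx,sy,a0 in((1,1,0),(-1,1,90),(-1,-1,180),(1,-1,270)):
        for a in np.radians(np.linspace(a0,a0+90,n)): pts.append(((L/2-r)*sx+r*np.cos(a),(W/2-r)*sy+r*np.sin(a)))
    return np.array(pts)
def circ(d,n=48):
    a=np.linspace(0,2*np.pi,n,endpoint=False); return d/2*np.c_[np.cos(a),np.sin(a)]
def lay(p2,z): return np.c_[p2,np.full(len(p2),z)]
def model(n):
    if n=="quern": return np.r_[lay(rrect(.130,.096,.03),.002),lay(rrect(.130,.096,.03),.04)]
    if n=="bowl": return np.r_[lay(circ(.094),.05),lay(circ(.05),.002)]
    if n=="loom_weight": return np.r_[lay(rrect(.062,.062,.002),.002),lay(rrect(.036,.036,.002),.064)]
    if n=="handstone": return np.r_[lay(rrect(.102,.048,.024),.0),lay(rrect(.104,.05,.025),.01),lay(rrect(.104,.05,.025),.026),lay(rrect(.102,.046,.023),.036)]
    if n=="ring_stone": return np.r_[lay(circ(.060),0),lay(circ(.062),.006),lay(circ(.062),.022),lay(circ(.060),.028)]
    if n=="maul": return np.r_[lay(circ(.048),0),lay(circ(.056),.02),lay(circ(.056),.044),lay(circ(.048),.064)]
    if n=="whorl": return np.r_[lay(circ(.026),0),lay(circ(.040),.009),lay(circ(.026),.018)]
    if n=="axe_head":
        p=np.array([(-.054,-.014),(-.025,-.0195),(.025,-.0205),(.054,-.025),(.054,.025),(.025,.0205),(-.025,.0195),(-.054,.014)])
        return np.r_[lay(p,0),lay(p,.024)]
def sil(f,M,x,y,yaw,z=0,S=4):
    c,s=np.cos(yaw),np.sin(yaw); P=M.copy(); P[:,0]=x+c*M[:,0]-s*M[:,1]; P[:,1]=y+s*M[:,0]+c*M[:,1]; P[:,2]+=z
    h=cv2.convexHull(w2p(f,P).astype(np.float32))[:,0]
    m=np.zeros((384,512),np.uint8)
    cv2.fillPoly(m,[np.round(h*16).astype(np.int32)],255,lineType=cv2.LINE_AA,shift=4)
    return m.astype(float)/255
def fit(f,mask,n,x,y,yaw=0,useyaw=True,z=0,starts=None):
    """mask float image. minimise abs diff"""
    M=model(n); best=None
    mask=mask.astype(float)
    for y0 in (starts or [yaw]):
        def cost(p):
            return np.abs(sil(f,M,p[0],p[1],p[2] if useyaw else 0,z)-mask).sum()
        r=minimize(cost,[x,y,y0],method="Nelder-Mead",options=dict(initial_simplex=[[x,y,y0],[x+.01,y,y0],[x,y+.01,y0],[x,y,y0+.3]],xatol=1e-5,fatol=.05))
        if best is None or r.fun<best.fun: best=r
    return best.x,best.fun/mask.sum()
def comp(m,uv):
    """component of mask nearest to pixel, holes filled"""
    n,l,st,ct=cv2.connectedComponentsWithStats(m.astype(np.uint8))
    ok=[i for i in range(1,n) if st[i,4]>40]
    i=min(ok,key=lambda i:np.min(np.hypot(*(np.argwhere(l==i)[:,::-1]-np.array(uv)).T)))
    c,_=cv2.findContours((l==i).astype(np.uint8),cv2.RETR_EXTERNAL,cv2.CHAIN_APPROX_NONE)
    o=np.zeros(m.shape,np.uint8); cv2.drawContours(o,c,-1,1,-1); return o
def overlay(f,items,name,crop=None,k=1):
    im=cv2.resize(f["pixels"],None,fx=k,fy=k)
    for n,p,z in items:
        M=sil(f,model(n),*p,z); c,_=cv2.findContours((cv2.resize(M,None,fx=k,fy=k)>.5).astype(np.uint8),cv2.RETR_EXTERNAL,cv2.CHAIN_APPROX_NONE)
        cv2.drawContours(im,c,-1,(0,255,0),1)
    cv2.imwrite("pics/"+name,im)
E
python3 - <<'E'
from fit import *
f=np.load("w2.npy",allow_pickle=True).item()
hsv=cv2.cvtColor(cv2.GaussianBlur(f["pixels"],(3,3),0),cv2.COLOR_BGR2HSV)
for p in((143,145),(290,20),(293,215),(310,110),(193,130),(240,200),(322,220)): print(p,hsv[p[1],p[0]])
H,S,V=[hsv[...,i].astype(int) for i in range(3)]
notblue=~((H>95)&(H<135)&(S>90))
red=((H<20)|(H>170))&(S>80)
q=comp(notblue&(S<90)&(V>40),(143,145)); b=comp(red,(290,20)); l=comp(red,(293,215))
cv2.imwrite("pics/m2.png",255*(q|b|l))
out={}
r=fit(f,q,"quern",.506,.1225,starts=[0,.5,1,1.5,2,2.5]); print("quern",r); out["quern"]=r[0]
r=fit(f,l,"loom_weight",.503,-.092,starts=[0,.4,.8,1.2]); print("loom",r); out["loom_weight"]=r[0]
r=fit(f,b,"bowl",.698,.011,useyaw=False); print("bowl",r);out["bowl"]=r[0]
P={k:v[:2] for k,v in out.items()}
for a,c in(("quern","bowl"),("bowl","loom_weight"),("loom_weight","quern")): print(a,c,np.linalg.norm(P[a]-P[c]))
overlay(f,[(k,v,0) for k,v in out.items()],"o2.png")
np.save("fixed.npy",out,allow_pickle=True)
E
```

```text
(143, 145) [ 19  18 116]
(290, 20) [ 10 158  84]
(293, 215) [ 10 131 123]
(310, 110) [109 144  90]
(193, 130) [110 137  91]
(240, 200) [110 141 137]
(322, 220) [110 141 101]
quern (array([0.55045303, 0.25890139, 0.12730343]), np.float64(0.9012105708710141))
loom (array([ 0.50785024, -0.09794712,  0.42404875]), np.float64(0.17763605166887889))
bowl (array([0.69975337, 0.01206075, 0.14449167]), np.float64(0.06168753513568764))
quern bowl 0.28848031465495955
bowl loom_weight 0.22119797210389372
loom_weight quern 0.35938260577580533
```

```bash
sleep 1
```

```text
(no output)
```

View pics/o2.png

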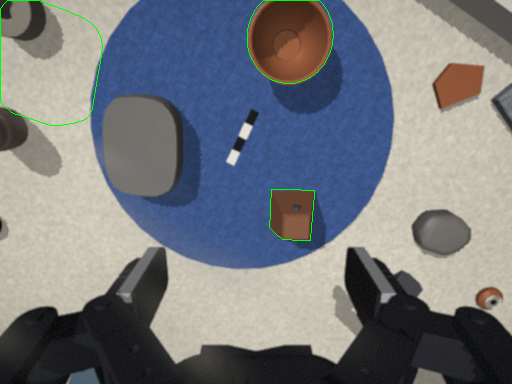

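View pics/m2.png

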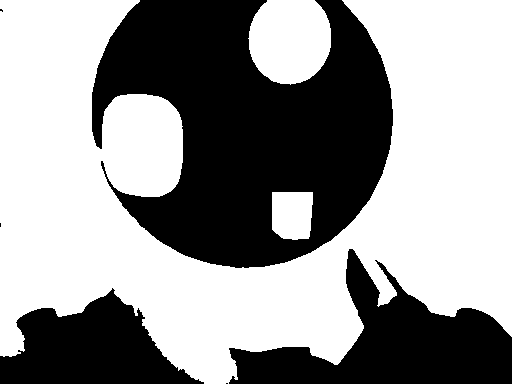

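```bash
python3 - <<'E'
from fit import *
f=np.load("w2.npy",allow_pickle=True).item()
hsv=cv2.cvtColor(cv2.GaussianBlur(f["pixels"],(3,3),0),cv2.COLOR_BGR2HSV)
H,S,V=[hsv[...,i].astype(int) for i in range(3)]
red=((H<25)|(H>165))&(S>60)
nb=(~((H>95)&(H<135)&(S>80))).astype(np.uint8)
box=np.zeros_like(nb); box[85:205,102:200]=1
q=cv2.morphologyEx(nb*box,cv2.MORPH_OPEN,np.ones((9,9),np.uint8)); q=comp(q,(143,145))
boxl=np.zeros_like(nb); boxl[185:246,262:325]=1
b=comp(red,(290,20)); l=comp(nb*boxl,(293,215))
out={}
for rr in(.02,.03,.04):
    model_q=lambda n,rr=rr:np.r_[lay(rrect(.130,.096,rr),.002),lay(rrect(.130,.096,rr),.04)]
    import fit as F; old=F.model; F.model=lambda n:model_q(n) if n=="quern" else old(n)
    r=fit(f,q,"quern",.506,.1225,starts=[0,.5,1,1.5,2,2.5]); print("quern",rr,r); F.model=old
    if rr==.03: out["quern"]=r[0]
r=fit(f,l,"loom_weight",.503,-.092,starts=[0,.4,.8,1.2]); print("loom",r); out["loom_weight"]=r[0]
r=fit(f,b,"bowl",.698,.011,useyaw=False); print("bowl",r);out["bowl"]=r[0]
P={k:v[:2] for k,v in out.items()}
for a,c in(("quern","bowl"),("bowl","loom_weight"),("loom_weight","quern")): print(a,c,np.linalg.norm(P[a]-P[c]))
overlay(f,[(k,v,0) for k,v in out.items()],"o2b.png")
# mat circle check
blue=((H>95)&(H<135)&(S>80)).astype(np.uint8)
im=cv2.imread("pics/o2b.png"); c,_=cv2.findContours(l|q,cv2.RETR_EXTERNAL,cv2.CHAIN_APPROX_NONE); cv2.drawContours(im,c,-1,(0,0,255),1)
cv2.imwrite("pics/o2b.png",cv2.resize(im[70:260,80:340],None,fx=3,fy=3))
np.save("fixed.npy",out,allow_pickle=True)
print("centroid",np.mean(list(P.values()),0))
E
```

```text
quern 0.02 (array([0.50765389, 0.11963439, 0.34937264]), np.float64(0.18530400418213977))
quern 0.03 (array([0.5070177 , 0.1203931 , 3.39207299]), np.float64(0.14344576896928132))
quern 0.04 (array([0.50847581, 0.12026463, 3.50262387]), np.float64(0.08708872691223193))
loom (array([ 0.50701852, -0.0982215 ,  0.44673746]), np.float64(0.033751174888560075))
bowl (array([0.69899893, 0.01157962, 0.07396991]), np.float64(0.04705078890015969))
quern bowl 0.22067434193723215
bowl loom_weight 0.22116230583621552
loom_weight quern 0.21861460266254193
centroid [0.57101172 0.01125041]
```

```bash
sleep 1
```

```text
(no output)
```

View pics/o2b.png

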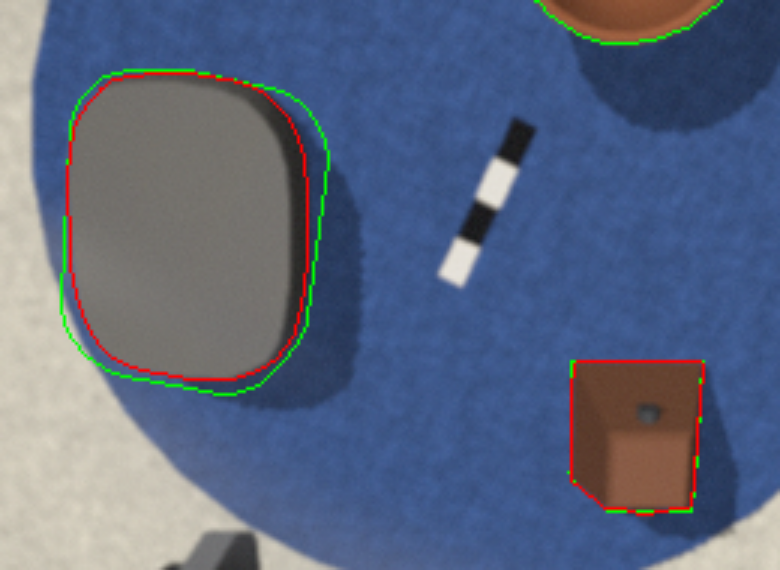

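```bash
python3 - <<'E'
import fit as F
from fit import *
f=np.load("w2.npy",allow_pickle=True).item()
hsv=cv2.cvtColor(cv2.GaussianBlur(f["pixels"],(3,3),0),cv2.COLOR_BGR2HSV)
H,S,V=[hsv[...,i].astype(int) for i in range(3)]
nb=(~((H>95)&(H<135)&(S>80))).astype(np.uint8)
box=np.zeros_like(nb); box[85:205,102:200]=1
q=comp(cv2.morphologyEx(nb*box,cv2.MORPH_OPEN,np.ones((9,9),np.uint8)),(143,145))
def sup(L,W,n):
    a=np.linspace(0,2*np.pi,80,endpoint=False);c,s=np.cos(a),np.sin(a)
    return np.c_[L/2*np.sign(c)*abs(c)**(2/n),W/2*np.sign(s)*abs(s)**(2/n)]
old=F.model
for n in (3,3.5,4,5):
  for k in (.92,1.0):
    for t in (1,.95):
      F.model=lambda _:np.r_[lay(sup(.13*k,.096*k,n),.002),lay(sup(.13,.096,n),.024),lay(sup(.13*t,.096*t,n),.04)]
      r=fit(f,q,"quern",.508,.121,starts=[.2,.4]); print(n,k,t,np.round(r[0],4),round(r[1],3))
for rr in (.035,.04,.045):
  for t in (1,.95,.9):
      F.model=lambda _:np.r_[lay(rrect(.13*t,.096*t,rr*t),.002),lay(rrect(.13,.096,rr),.02),lay(rrect(.13*t,.096*t,rr*t),.04)]
      r=fit(f,q,"quern",.508,.121,starts=[.2,.4]); print("rr",rr,t,np.round(r[0],4),round(r[1],3))
E
```

```text
3 0.92 1 [0.5089 0.1201 0.3455] 0.042
3 0.92 0.95 [0.508  0.1217 0.3556] 0.016
3 1.0 1 [0.5082 0.1201 0.3375] 0.082
3 1.0 0.95 [0.507  0.1224 0.3817] 0.041
3.5 0.92 1 [0.5088 0.1203 0.3196] 0.069
3.5 0.92 0.95 [0.5077 0.1217 0.3408] 0.025
3.5 1.0 1 [0.5068 0.1207 0.2651] 0.11
3.5 1.0 0.95 [0.5071 0.1225 0.3332] 0.061
4 0.92 1 [0.5088 0.1204 0.2967] 0.09
4 0.92 0.95 [0.5077 0.1215 0.3463] 0.045
4 1.0 1 [0.5074 0.1207 0.2369] 0.131
4 1.0 0.95 [0.5068 0.1224 0.3044] 0.083
5 0.92 1 [0.5082 0.1203 0.2872] 0.116
5 0.92 0.95 [0.5077 0.1215 0.3416] 0.071
5 1.0 1 [0.5069 0.1202 0.2692] 0.159
5 1.0 0.95 [0.5062 0.1231 0.2778] 0.11
rr 0.035 1 [0.5073 0.1204 0.2748] 0.115
rr 0.035 0.95 [0.5076 0.122  0.3466] 0.042
rr 0.035 0.9 [0.5062 0.1228 0.3516] 0.026
rr 0.04 1 [0.5087 0.1201 0.3648] 0.088
rr 0.04 0.95 [0.5077 0.122  0.3802] 0.03
rr 0.04 0.9 [0.5071 0.1227 0.3509] 0.043
rr 0.045 1 [0.5081 0.1211 0.4164] 0.064
rr 0.045 0.95 [0.5076 0.1223 0.3631] 0.043
rr 0.045 0.9 [0.5072 0.1227 0.3513] 0.071
```

Quern (0.508,0.122), yaw 0.35, which agrees with the triangle built from bowl and loom weight. Next to the handstone.

```bash
python3 - <<'E'
from h import *
f=np.load("w2.npy",allow_pickle=True).item()
print("bar",p2w(f,(232,163),.002),p2w(f,(254,111),.002)); print(tcp_to_tips if not callable(tcp_to_tips) else tcp_to_tips())
E
python3 -m jog '[[[1.1,-5.5,1],0,8.5],[[1.1,-5.5,1],0,8.5],[[1.1,-5.5,1],0,8.5],[[1.1,-5.5,1],0,8.5],[[1.1,-5.5,1],0,8.5]]'
python3 -m jog '[[[1.1,-5.5,1],0,8.5],[[1.1,-5.5,1],0,8.5],[[1.1,-5.5,1],0,8.5],[[0,0,1],0,8.5],[[0,0,0],0,8.5]]'
python3 - <<'E'
from h import *
f=grab_frame("wrist"); save(f,"w3.png"); np.save("w3.npy",f,allow_pickle=True); go((.51,.45))
for n in ("handstone","ring_stone","maul"):
      print(n,[(round(d["p"],2),np.round(d["location"],1).tolist(),np.round(p2w(f,d["location"],.0)[:2],4).tolist()) for d in spot_point(n,"wrist")[:3]])
E
```

```text
bar [0.53274455 0.00895926 0.002     ] [0.60959587 0.01206328 0.002     ]
0.0726
time_s: 3.4
tool_pos: [0.4914, 0.259, 0.3038]
ee_rot: [-0.0, 0.974, 0.225, 0.0]
ft_force: [0.4, -0.5, 0.4]
grip_width: 0.0852
time_s: 4.03
tool_pos: [0.4486, 0.4196, 0.2627]
ee_rot: [0.001, 0.974, 0.226, -0.001]
ft_force: [-0.3, 0.3, -0.3]
grip_width: 0.0847
t=4.08 pos=[0.4493 0.4191 0.2634] shift_cm=[ 6.81 -0.11 -0.01] F=[-0.  -0.8  0.1] w=0.0849 jawang=-64.0deg
handstone [(0.84, [258.7, 95.9], [0.5154, 0.4503]), (0.81, [188.5, 212.1], [0.3642, 0.4664]), (0.6, [109.9, 70.2], [0.4719, 0.5954])]
ring_stone [(0.92, [406.5, 88.3], [0.5885, 0.3179])]
maul [(0.84, [349.2, 211.7], [0.4464, 0.2994])]
```

View pics/w3.png

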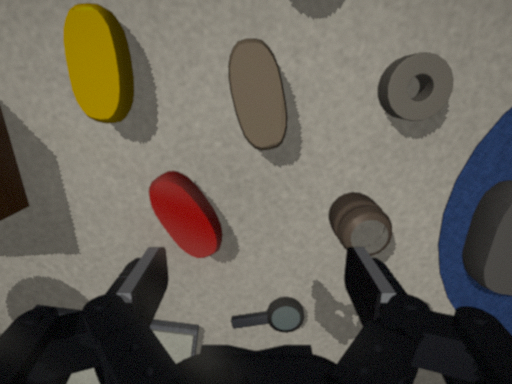

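The view shows the buff handstone (258,95), ring (414,87), maul (362,222), and red (186,213) and yellow (98,63) look-alikes. I fit the three I want.

```bash
cat > obj.py <<'E'
from fit import *
def objmask(f,box,floor=None,ch=None):
    """floor is nearly constant chroma; object = differs in Lab a,b or much darker than shadow"""
    x0,y0,x1,y1=box
    im=cv2.GaussianBlur(f["pixels"],(3,3),0)
    m=np.full((384,512),cv2.GC_BGD,np.uint8)
    return im,m
def gc(f,n,p,z=0,pad=14,shadow=True):
    """grabcut seeded with projected model: inner = sure fg"""
    s=sil(f,model(n),*p,z)>.5
    k=cv2.getStructuringElement(cv2.MORPH_ELLIPSE,(9,9)); 
    core=cv2.erode(s.astype(np.uint8),k,iterations=2); outer=cv2.dilate(s.astype(np.uint8),k,iterations=3)
    m=np.full(s.shape,cv2.GC_BGD,np.uint8); m[outer>0]=cv2.GC_PR_BGD; m[s]=cv2.GC_PR_FGD; m[core>0]=cv2.GC_FGD
    ring=cv2.dilate(outer,k,iterations=6)
    ys,xs=np.where(ring>0); y0,y1,x0,x1=ys.min(),ys.max()+1,xs.min(),xs.max()+1
    sub=np.ascontiguousarray(f["pixels"][y0:y1,x0:x1]); mm=m[y0:y1,x0:x1].copy()
    cv2.grabCut(sub,mm,None,np.zeros((1,65)),np.zeros((1,65)),6,cv2.GC_INIT_WITH_MASK)
    o=np.zeros(s.shape,np.uint8); o[y0:y1,x0:x1]=(mm&1); 
    return comp(o,w2p(f,[[p[0],p[1],.01+z]])[0])
def locate(f,n,p,z=0,useyaw=True,it=2,starts=None):
    for i in range(it):
        m=gc(f,n,p,z); r,c=fit(f,m,n,p[0],p[1],p[2],useyaw,z,starts=(starts if i==0 else None)); p=r
    return r,c,m
def show(f,items,name,box,k=3):
    im=f["pixels"].copy(); im=cv2.resize(im,None,fx=k,fy=k)
    for n,p,z,m in items:
        for M,col in((sil(f,model(n),*p,z),(0,255,0)),(None if m is None else m.astype(float),(0,0,255))):
            if M is None: continue
            c,_=cv2.findContours((cv2.resize(M,None,fx=k,fy=k)>.5).astype(np.uint8),cv2.RETR_EXTERNAL,cv2.CHAIN_APPROX_NONE)
            cv2.drawContours(im,c,-1,col,1)
    x0,y0,x1,y1=[int(v*k) for v in box]; cv2.imwrite("pics/"+name,im[y0:y1,x0:x1])
E
python3 - <<'E'
from obj import *
f=np.load("w3.npy",allow_pickle=True).item(); it=[]
for n,p,uy,st in(("handstone",(.5154,.4503,.58),True,[.4,.7]),("ring_stone",(.5885,.3179,0),False,None),("maul",(.4464,.2994,0),False,None)):
    r,c,m=locate(f,n,p,0,uy,starts=st); print(n,np.round(r,4),round(c,3)); it.append((n,r,0,m))
show(f,it,"o3.png",(215,20,465,270))
f1=np.load("w1.npy",allow_pickle=True).item(); it=[]
for n,p,uy,st in(("axe_head",(.436,-.302,-.2),True,[-.1,-.4]),("whorl",(.516,-.452,0),False,None)):
    r,c,m=locate(f1,n,p,0,uy,starts=st); print(n,np.round(r,4),round(c,3)); it.append((n,r,0,m))
show(f1,it,"o1.png",(260,90,470,210))
E
```

```text
handstone [0.5139 0.451  0.6738] 0.1
ring_stone [0.5883 0.3177 0.2171] 0.155
maul [0.4461 0.2979 0.2146] 0.107
axe_head [ 0.4386 -0.3074 -0.2681] 0.149
whorl [ 0.5119 -0.4508  0.1001] 0.119
```

```bash
sleep 1
```

```text
(no output)
```

View pics/o3.png

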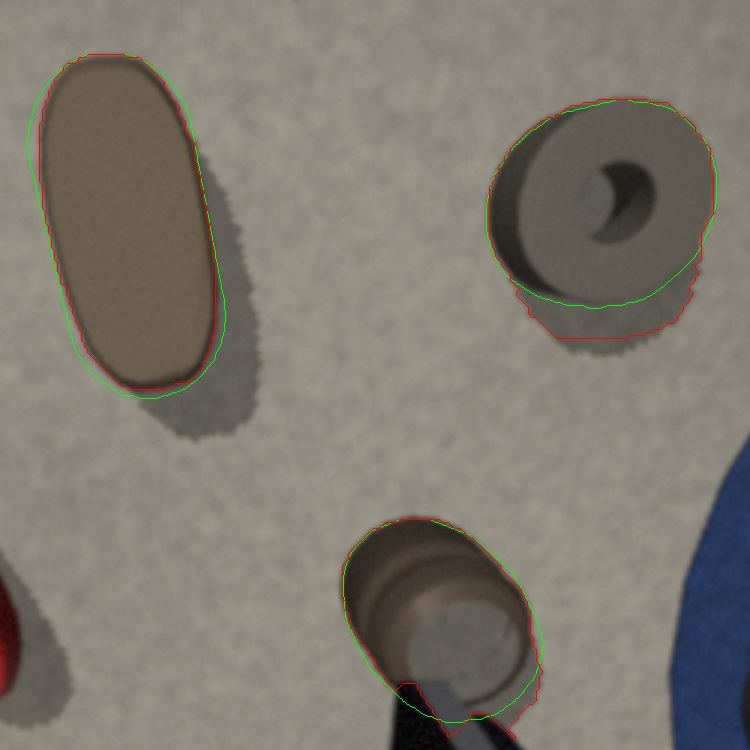

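View pics/o1.png

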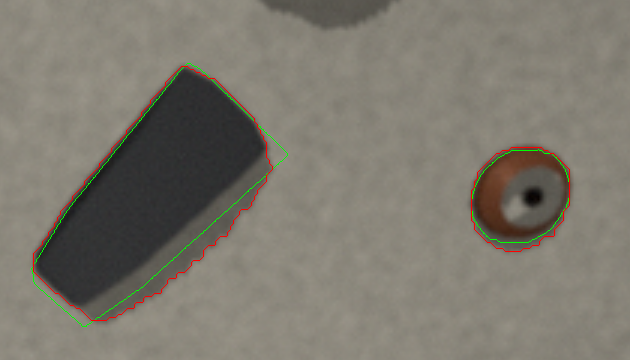

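```bash
python3 - <<'E'
from obj import *
f=np.load("w3.npy",allow_pickle=True).item()
m=gc(f,"handstone",(.5139,.451,.674))
pts=np.argwhere(m)[:,::-1][::3]
W=np.array([p2w(f,p,.027)[:2] for p in pts]); c=W.mean(0); w,v=np.linalg.eigh(np.cov((W-c).T)); a=np.arctan2(v[1,1],v[0,1])%np.pi
print(c,a,2*np.sqrt(w)*2)
r=cv2.minAreaRect((W*1000).astype(np.float32)); print(r)
yaw=a
go((.5137,.4515),.16,yaw+np.pi/2)
E
```

```text
[0.51666775 0.45265223] 0.6681884399683589 [0.05197909 0.10719932]
((515.0712280273438, 451.578857421875), (102.81226348876953, 49.59896469116211), 38.53369903564453)
t=4.22 pos=[0.4501 0.4189 0.2647] shift_cm=[ 7.14 -0.15 10.47] F=[ 0.8 -0.2  0. ] w=0.0852 jawang=-64.1deg turn=-0.215 or 2.926 (q6=1.69)
```

```bash
python3 -m jog '[[[3.6,-0.1,3],0,8.5],[[3.6,0,3],0,8.5],[[0,0,2],-0.1,8.5],[[0,0,2.5],-0.115,8.5],[[0,0,0],0,8.5]]'
python3 - <<'E'
from obj import *
f=grab_frame("wrist"); go((.5145,.4515),.077,.67+np.pi/2)
show(f,[("handstone",(.5145,.4515,.67),0,None)],"w4.png",(0,0,512,384),1)
E
```

```text
time_s: 4.85
tool_pos: [0.5132, 0.4509, 0.1571]
ee_rot: [0.0, 0.945, 0.327, -0.002]
ft_force: [-0.6, 0.6, 0.4]
grip_width: 0.0849
t=4.90 pos=[0.5138 0.4515 0.1588] shift_cm=[0.06 0.04 8.18] F=[-0.2 -0.   1.1] w=0.0853 jawang=-51.8deg turn=-0.004 or 3.138 (q6=1.46)
```

View pics/w4.png

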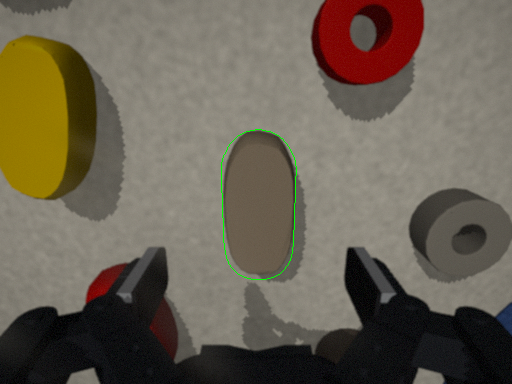

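The fit sits on the buff stone (258,205), well centred between the fingers. Descend and grip.

```bash
python3 -m jog '[[[0.06,0.04,2.5],0,8.5],[[0,0,2.5],0,8.5],[[0,0,2.2],0,8.5],[[0,0,1],0,8.5],[[0,0,0],0,8.5]]'
python3 -m jog '[[[0,0,0],0,4.5],[[0,0,0],0,4.5],[[0,0,0],0,4.5],[[0,0,0],0,4.5],[[0,0,0],0,4.5]]'
python3 - <<'E'
from obj import *
go((.5145,.4515),.077,.67+np.pi/2)
E
```

```text
time_s: 5.52
tool_pos: [0.5145, 0.4525, 0.0776]
ee_rot: [-0.0, 0.945, 0.328, 0.0]
ft_force: [0.3, 0.3, -0.3]
grip_width: 0.0849
time_s: 6.15
tool_pos: [0.5153, 0.4528, 0.0787]
ee_rot: [-0.0, 0.944, 0.329, 0.002]
ft_force: [1.7, -2.2, 6.3]
grip_width: 0.0484
t=6.15 pos=[0.5153 0.4528 0.0787] shift_cm=[-0.14  0.05  0.17] F=[ 1.7 -2.2  6.3] w=0.0484 jawang=-51.6deg turn=-0.000 or 3.141 (q6=1.46)
```

```bash
python3 -m jog '[[[0,0,-2],0,3],[[0,0,-5],0,3],[[-1,1.2,-4],0,3],[[-3,3.6,-1],0,3],[[-3.5,4.2,0],0,3]]'
python3 -m jog '[[[-3.5,4.2,0],0,3],[[-3.5,4.2,0],0,3],[[-3.5,4.2,0],0,3],[[-2,2.8,0],0,3],[[0,0,0],0.16,3]]'
python3 -m jog '[[[0,0,0],0.158,3],[[0,0,0],0,3],[[0,0,0],0,3],[[0,0,0],0,3],[[0,0,0],0,3]]'
python3 - <<'E'
from obj import *
f=grab_frame("wrist"); go((.508,.122),.117,.352+np.pi/2); save(f,"w5.png")
E
```

```text
time_s: 6.78
tool_pos: [0.5112, 0.3353, 0.1991]
ee_rot: [-0.0, 0.944, 0.33, 0.002]
ft_force: [0.8, -0.3, -5.2]
grip_width: 0.0481
time_s: 7.4
tool_pos: [0.5087, 0.1347, 0.1977]
ee_rot: [0.0, 0.969, 0.249, -0.0]
ft_force: [0.2, 2.0, -3.8]
grip_width: 0.0483
time_s: 8.02
tool_pos: [0.5087, 0.1373, 0.1969]
ee_rot: [-0.0, 0.984, 0.176, -0.0]
ft_force: [-0.1, 0.9, -4.3]
grip_width: 0.0483
t=8.07 pos=[0.5088 0.1373 0.1969] shift_cm=[-0.6   1.41  7.99] F=[ 0.3 -1.  -4.2] w=0.0481 jawang=-69.8deg turn=0.001 or -3.141 (q6=1.27)
```

View pics/w5.png

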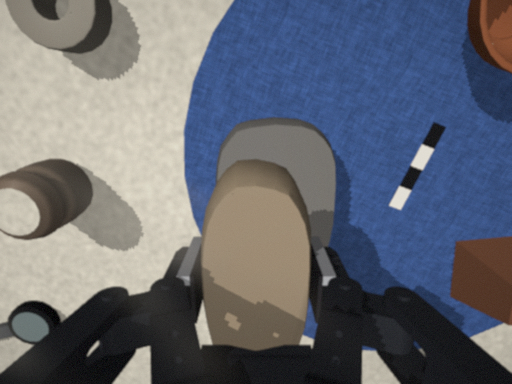

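```bash
python3 - <<'E'
from obj import *
f=grab_frame("wrist"); s,Rm=pose(); p=s["tool_pos"]
it=[]
for o in(-.0014,):
    c=p+Rm[:,0]*o; it.append(("handstone",(c[0],c[1],np.arctan2(Rm[1,0],Rm[0,0])),p[2]-.0787,None))
show(f,it+[("quern",(.508,.122,.352),0,None)],"w5b.png",(150,80,400,384),2)
print(s["time_s"])
E
```

```text
8.125
```

View pics/w5b.png

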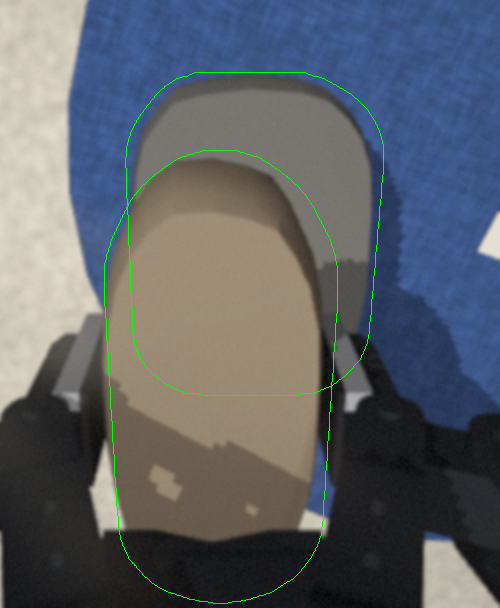

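```bash
python3 -m jog '[[[-0.46,1.41,2],0,3],[[0,0,2.5],0,3],[[0,0,2],0,3],[[0,0,0.8],0,3],[[0,0,0],0,3]]'
python3 - <<'E'
from h import *
go((.5093,.1225),.1190,.352+np.pi/2)
E
```

```text
time_s: 8.75
tool_pos: [0.5093, 0.1224, 0.1237]
ee_rot: [-0.0, 0.985, 0.175, -0.0]
ft_force: [0.2, 0.5, -4.8]
grip_width: 0.0477
t=8.75 pos=[0.5093 0.1224 0.1237] shift_cm=[ 0.01 -0.01  0.47] F=[ 0.2  0.5 -4.8] w=0.0477 jawang=-69.8deg turn=0.000 or -3.142 (q6=1.24)
```

```bash
python3 -m jog '[[[0,0,0.3],0,3],[[0,0,0.15],0,3],[[0,0,0],0,3],[[0,0,0],0,3],[[0,0,0],0,3]]'
```

```text
time_s: 9.38
tool_pos: [0.5095, 0.1223, 0.1196]
ee_rot: [0.0, 0.985, 0.175, 0.0]
ft_force: [0.6, 0.6, -4.1]
grip_width: 0.0484
```

```bash
python3 -m jog '[[[0,0,0.1],0,3],[[0,0,0.1],0,3],[[0,0,0],0,3],[[0,0,0],0,3],[[0,0,0],0,3]]'
```

```text
time_s: 10.0
tool_pos: [0.5094, 0.1224, 0.1187]
ee_rot: [0.0, 0.985, 0.175, 0.0]
ft_force: [-4.1, -0.2, 8.2]
grip_width: 0.0483
```

```bash
python3 -m jog '[[[0,0,0],0,6.5],[[0,0,0],0,6.5],[[0,0,-1],0,7.5],[[0,0,-5],0,8.5],[[0,0,-5],0,8.5]]'
python3 - <<'E'
from obj import *
f=grab_frame("wrist"); s,Rm=pose(); np.save("w6.npy",f,allow_pickle=True); go((.512,-.451),.2)
show(f,[("handstone",(.508,.122,.352),.04,None)],"w6.png",(0,0,512,384),1)
E
```

```text
time_s: 10.62
tool_pos: [0.5092, 0.1223, 0.2289]
ee_rot: [-0.0, 0.985, 0.175, -0.0]
ft_force: [0.7, 0.7, -0.7]
grip_width: 0.0847
t=10.68 pos=[0.5123 0.1225 0.2362] shift_cm=[-19.85  53.81   3.6 ] F=[1.8 0.2 4. ] w=0.0853 jawang=-69.8deg
```

View pics/w6.png

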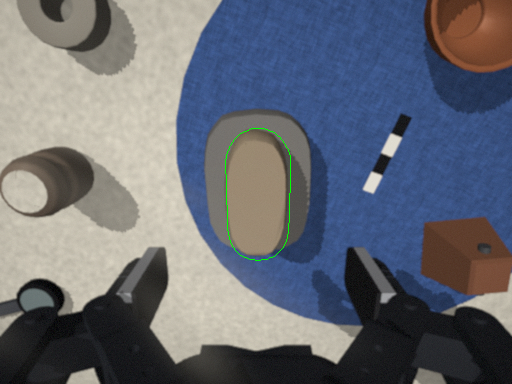

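Handstone is on the quern: outline cols 226–290, rows 128–256, quern cols 206–310. Next the whorl.

```bash
python3 -m jog '[[[-2.3,5.4,0],0,8.5],[[-2.3,5.4,0],0,8.5],[[-2.3,5.4,0],0,8.5],[[-2.3,5.4,0],0,8.5],[[-2.3,5.4,0],0,8.5]]'
python3 -m jog '[[[-2.5,5.4,0],0,8.5],[[-2.5,5.4,0],0,8.5],[[-2.5,5.4,0],0,8.5],[[-2.5,5.4,0],0,8.5],[[-2.5,5.4,0],0,8.5]]'
python3 -m jog '[[[0,0,0.5],0,8.5],[[0,0,0.5],0,8.5],[[0,0,0.5],0,6],[[0,0,0.5],0,6],[[0,0,0],0,6]]'
python3 - <<'E'
from obj import *
f=grab_frame("wrist"); np.save("w7.npy",f,allow_pickle=True)
r,c,m=locate(f,"whorl",(.512,-.4508,0),0,False); print(r,c); go(r[:2],.14)
show(f,[("whorl",r,0,m)],"w7.png",(0,0,512,384),1)
E
```

```text
time_s: 11.3
tool_pos: [0.4943, -0.1727, 0.2281]
ee_rot: [0.0, 0.985, 0.175, 0.001]
ft_force: [0.2, -0.4, -0.1]
grip_width: 0.0849
time_s: 11.92
tool_pos: [0.4698, -0.4694, 0.2279]
ee_rot: [0.0, 0.985, 0.175, 0.0]
ft_force: [0.8, -0.7, -0.3]
grip_width: 0.0849
time_s: 12.55
tool_pos: [0.4704, -0.4662, 0.2071]
ee_rot: [-0.0, 0.984, 0.176, -0.0]
ft_force: [-0.2, -0.4, 0.7]
grip_width: 0.0603
[ 0.51263144 -0.45223402  0.11318811] 0.15446770584442673
t=12.60 pos=[ 0.4705 -0.4666  0.2075] shift_cm=[4.45 0.11 6.75] F=[-0.8  0.3  1. ] w=0.0604 jawang=-69.8deg
```

View pics/w7.png

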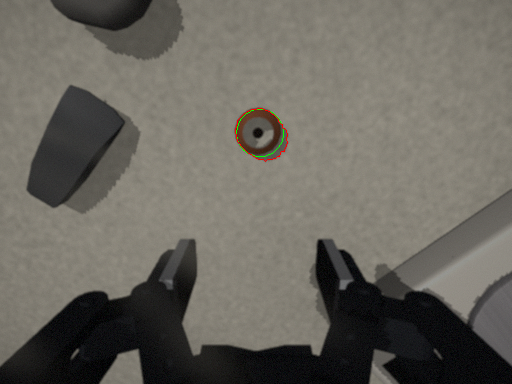

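```bash
python3 - <<'E'
from obj import *
f=np.load("w7.npy",allow_pickle=True).item()
g=cv2.cvtColor(f["pixels"],cv2.COLOR_BGR2GRAY)[110:155,235:285]
d=np.argwhere((g<45))+[110,235]; d=d[np.hypot(d[:,0]-132,d[:,1]-258)<9]; c=d.mean(0)[::-1]; print(c,len(d),p2w(f,c,.018)); t=p2w(f,c,.018)
go(t[:2],.0765)
E
```

```text
[257.5 132.5] 72 [ 0.51353744 -0.44992527  0.018     ]
t=12.60 pos=[ 0.4705 -0.4666  0.2075] shift_cm=[ 4.62 -0.07 13.1 ] F=[-0.8  0.3  1. ] w=0.0604 jawang=-69.8deg
```

```bash
python3 -m jog '[[[2.3,0,2],0,6],[[2.3,-0.07,2],0,6],[[0,0,3],0,6],[[0,0,2],0,6],[[0,0,0],0,6]]'
python3 - <<'E'
from obj import *
f=grab_frame("wrist"); np.save("w8.npy",f,allow_pickle=True); save(f,"w8.png")
go((.5135,-.450),.0745)
E
```

```text
time_s: 13.22
tool_pos: [0.5127, -0.4492, 0.1143]
ee_rot: [-0.002, 0.985, 0.175, -0.001]
ft_force: [-0.1, 0.2, -0.3]
grip_width: 0.0602
t=13.28 pos=[ 0.5131 -0.4502  0.1161] shift_cm=[0.04 0.   4.16] F=[-0.2  0.2  0.8] w=0.0601 jawang=-69.8deg
```

View pics/w8.png

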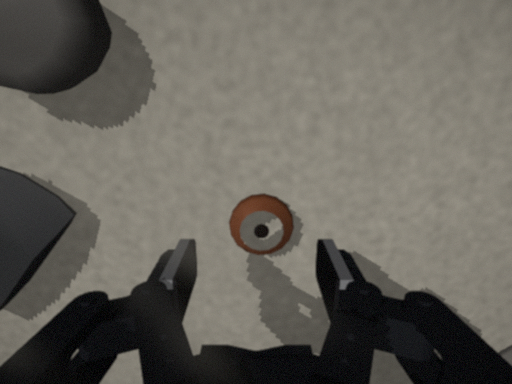

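```bash
python3 - <<'E'
from obj import *
f=np.load("w8.npy",allow_pickle=True).item()
g=cv2.cvtColor(f["pixels"],cv2.COLOR_BGR2GRAY)
d=np.argwhere(g<45); d=d[np.hypot(d[:,0]-231,d[:,1]-261)<11]; c=d.mean(0)[::-1]; t=p2w(f,c,.018);print(c,t); go(t[:2],.0745)
E
```

```text
[260.81954887 230.66165414] [ 0.51350386 -0.44971997  0.018     ]
t=13.28 pos=[ 0.5131 -0.4502  0.1161] shift_cm=[ 0.05 -0.02  4.16] F=[-0.2  0.2  0.8] w=0.0601 jawang=-69.8deg
```

```bash
python3 -m jog '[[[0.05,0,2],0,6],[[0,0,1.5],0,6],[[0,0,0.66],0,6],[[0,0,0],0,6],[[0,0,0],0,6]]'
python3 -m jog '[[[0,0,0],0,3.5],[[0,0,0],0,3],[[0,0,0],0,3],[[0,0,0],0,3],[[0,0,0],0,3]]'
python3 - <<'E'
from h import *
go((.5135,-.450),.0745)
E
```

```text
time_s: 13.9
tool_pos: [0.5137, -0.4509, 0.0763]
ee_rot: [0.0, 0.985, 0.175, 0.0]
ft_force: [0.6, -0.1, 0.3]
grip_width: 0.0602
time_s: 14.52
tool_pos: [0.514, -0.4511, 0.077]
ee_rot: [0.001, 0.985, 0.175, 0.0]
ft_force: [-0.2, 0.2, 6.5]
grip_width: 0.0364
t=14.53 pos=[ 0.514  -0.4511  0.077 ] shift_cm=[-0.01 -0.12  0.25] F=[-0.2  0.2  6.5] w=0.0364 jawang=-69.8deg
```

Width 36 mm suggests a slightly high grip on the taper, so I regrip lower.

```bash
python3 -m jog '[[[0,0,0],0,6],[[0,0,0.15],0,6],[[0,0.1,0.15],0,6],[[0,0,0],0,6],[[0,0,0],0,6]]'
python3 -m jog '[[[0,0,0],0,3.5],[[0,0,0],0,3],[[0,0,0],0,3],[[0,0,0],0,3],[[0,0,0],0,3]]'
python3 - <<'E'
from h import *
go((.5135,-.450),.0745)
E
```

```text
time_s: 15.15
tool_pos: [0.5139, -0.4515, 0.0726]
ee_rot: [-0.0, 0.985, 0.175, -0.0]
ft_force: [0.3, -0.2, -1.1]
grip_width: 0.0602
time_s: 15.78
tool_pos: [0.5141, -0.4518, 0.0733]
ee_rot: [0.0, 0.985, 0.175, 0.0]
ft_force: [-0.0, 0.5, 6.2]
grip_width: 0.0365
t=15.78 pos=[ 0.5141 -0.4518  0.0733] shift_cm=[ 0.01 -0.19 -0.12] F=[-0.   0.5  6.2] w=0.0365 jawang=-69.8deg
```

```bash
python3 -m jog '[[[0,0,-2],0,3],[[0,0,-5],0,3],[[0,-4,-4],0,3],[[1.3,-5.4,-1],0,3],[[1.3,-5.4,0],0,3]]'
python3 -m jog '[[[1.5,-5.4,0],0,3],[[1.5,-5.4,0],0,3],[[1.5,-5.4,0],0,3],[[1.5,-5.4,0],0,3],[[1.5,-5.4,0],0,3]]'
python3 -m jog '[[[1.5,-5.4,0],0,3],[[1.5,-5.4,0],0,3],[[0,-1.5,0],0,3],[[0,0,0],0,3],[[0,0,0],0,3]]'
python3 - <<'E'
from obj import *
f=grab_frame("wrist"); np.save("w9.npy",f,allow_pickle=True)
go((.508,.122),.1495)
show(f,[("handstone",(.508,.122,.352),.04,None)],"w9.png",(0,0,512,384),1)
E
```

```text
time_s: 16.4
tool_pos: [0.4874, -0.3029, 0.1952]
ee_rot: [0.001, 0.985, 0.174, 0.001]
ft_force: [1.8, 0.1, 0.1]
grip_width: 0.0364
time_s: 17.02
tool_pos: [0.4644, -0.0227, 0.1938]
ee_rot: [0.0, 0.985, 0.175, 0.001]
ft_force: [1.7, -0.4, -0.8]
grip_width: 0.0363
time_s: 17.65
tool_pos: [0.4509, 0.1004, 0.1931]
ee_rot: [0.0, 0.985, 0.175, 0.0]
ft_force: [1.0, -0.3, -1.1]
grip_width: 0.0366
t=17.70 pos=[0.451  0.1002 0.193 ] shift_cm=[ 6.11 -0.1   4.35] F=[ 0.1 -0.6 -0.5] w=0.0365 jawang=-69.9deg
```

View pics/w9.png

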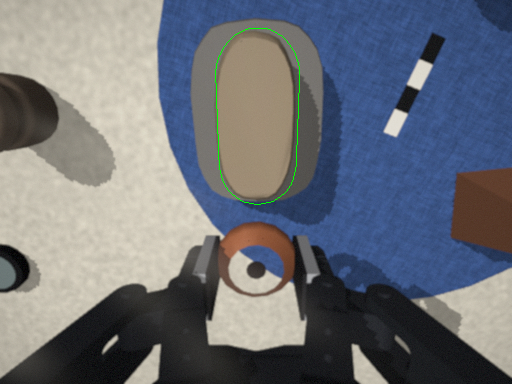

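```bash
python3 - <<'E'
from obj import *
f=np.load("w9.npy",allow_pickle=True).item()
lab=cv2.cvtColor(cv2.GaussianBlur(f["pixels"],(3,3),0),cv2.COLOR_BGR2LAB).astype(int)
print(lab[120,255],lab[120,205],lab[28,256],lab[120,310])
m=comp(((lab[...,2]>134)&(np.arange(384)[:,None]<212)&(np.arange(512)[None]>200)&(np.arange(512)[None]<315)),(255,115))
W=np.array([p2w(f,p,.067)[:2] for p in np.argwhere(m)[:,::-1]])
r=cv2.minAreaRect((W*1000).astype(np.float32)); print(r, W.mean(0))
print(fit(f,m,"handstone",.508,.122,.352,True,.04))
im=f["pixels"].copy(); c,_=cv2.findContours(m,cv2.RETR_EXTERNAL,cv2.CHAIN_APPROX_NONE); cv2.drawContours(im,c,-1,(0,0,255),1)
cv2.imwrite("pics/w9m.png",cv2.resize(im[0:220,150:360],None,fx=3,fy=3))
# whorl dot relative to TCP
s,Rm=pose(); p=s["tool_pos"]
g=cv2.cvtColor(f["pixels"],cv2.COLOR_BGR2GRAY); d=np.argwhere(g<45); d=d[np.hypot(d[:,0]-270,d[:,1]-256)<11]; c=d.mean(0)[::-1]; t=p2w(f,c,p[2]-.0733+.018); print(c,(Rm.T@(t-p))[:2])
E
```

```text
[152 131 142] [126 128 131] [124 129 130] [ 89 128 130]
((507.5603942871094, 123.75680541992188), (101.2262954711914, 48.895606994628906), 19.449729919433594) [0.51048053 0.12473069]
(array([0.50621981, 0.12274487, 0.39284733]), np.float64(0.12718648486478656))
[259.04545455 264.68181818] [ 0.0029465  -0.00045372]
```

View pics/w9m.png

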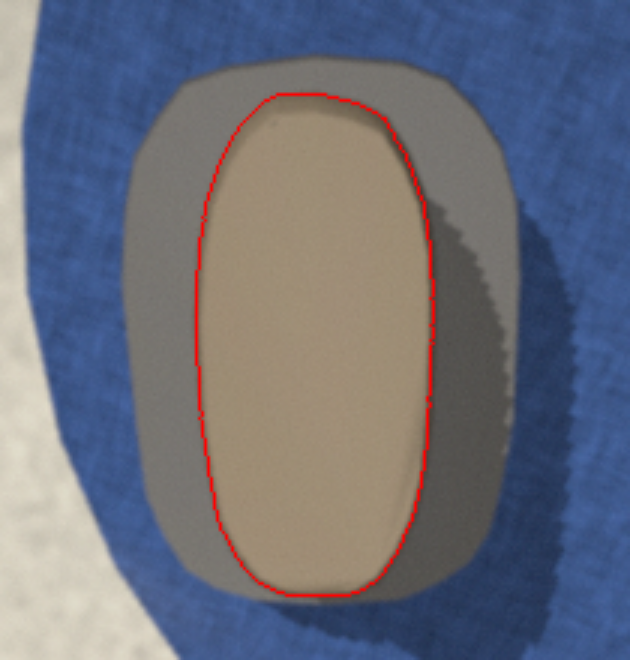

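```bash
python3 -m jog '[[[3,-0.1,0],0,3],[[3.1,0,0],0,3],[[0,0,2],0,3],[[0,0,1.5],0,3],[[0,0,0.4],0,3]]'
python3 -m jog '[[[0,0,0],0,3],[[0,0,0],0,3],[[0,0,0.1],0,3],[[0,0,0.1],0,3],[[0,0,0],0,3]]'
python3 - <<'E'
from h import *
f=grab_frame("wrist"); save(f,"w10.png")
go((.508,.1228),.1493)
E
```

```text
time_s: 18.32
tool_pos: [0.5066, 0.1224, 0.1525]
ee_rot: [-0.0, 0.985, 0.174, -0.001]
ft_force: [0.8, -0.7, 0.2]
grip_width: 0.0363
time_s: 18.95
tool_pos: [0.5073, 0.1235, 0.1519]
ee_rot: [0.0, 0.985, 0.175, 0.0]
ft_force: [-0.1, 0.5, -0.4]
grip_width: 0.0362
t=19.00 pos=[0.5074 0.1235 0.1519] shift_cm=[0.04 0.08 0.26] F=[ 0.6  0.1 -0.3] w=0.0362 jawang=-69.8deg
```

View pics/w10.png

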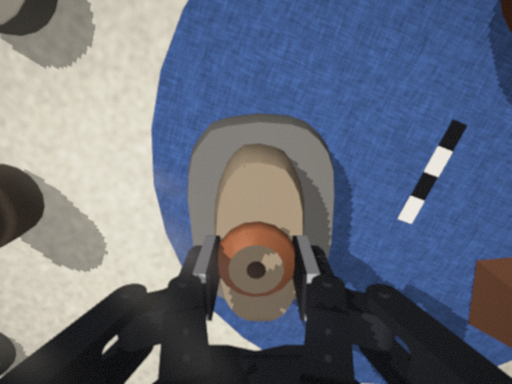

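```bash
python3 -m jog '[[[0.04,0.06,0.1],0,3],[[0,0,0.1],0,3],[[0,0,0],0,3],[[0,0,0],0,3],[[0,0,0],0,3]]'
python3 -m jog '[[[0,0,0.1],0,3],[[0,0,0],0,3],[[0,0,0],0,3],[[0,0,0],0,3],[[0,0,0],0,3]]'
```

```text
time_s: 19.62
tool_pos: [0.508, 0.123, 0.1498]
ee_rot: [-0.0, 0.985, 0.175, 0.0]
ft_force: [-0.2, 0.3, -0.2]
grip_width: 0.0364
time_s: 20.25
tool_pos: [0.5081, 0.123, 0.1493]
ee_rot: [0.0, 0.985, 0.175, 0.0]
ft_force: [-1.6, -0.3, 5.0]
grip_width: 0.0361
```

Contact at 5 N. I open gently and lift.

```bash
python3 -m jog '[[[0,0,0],0,4.5],[[0,0,0],0,5.5],[[0,0,0],0,6],[[0,0,-3],0,6],[[0,0,-5],0,8.5]]'
python3 -m jog '[[[-4,0,-3],0,8.5],[[-2,0,0],0,8.5],[[0,0,0],0,8.5],[[0,0,0],0,8.5],[[0,0,0],0,8.5]]'
python3 - <<'E'
from obj import *
f=grab_frame("wrist"); np.save("w11.npy",f,allow_pickle=True)
go((.5883,.3177),.2,np.radians(60))
show(f,[("handstone",(.508,.1225,.345),.04,None),("whorl",(.508,.1225,0),.076,None)],"w11.png",(0,0,512,384),1)
E
```

```text
time_s: 20.88
tool_pos: [0.5068, 0.1229, 0.2278]
ee_rot: [-0.0, 0.985, 0.175, -0.002]
ft_force: [2.2, 0.2, -0.2]
grip_width: 0.0765
time_s: 21.5
tool_pos: [0.4523, 0.1024, 0.2584]
ee_rot: [-0.0, 0.985, 0.175, -0.0]
ft_force: [0.1, -0.4, -0.8]
grip_width: 0.0848
t=21.55 pos=[0.4522 0.1025 0.2583] shift_cm=[ 20.2  -15.51   5.82] F=[ 0.5 -0.5 -0.3] w=0.0852 jawang=-69.8deg turn=0.876 or -2.266 (q6=1.20)
```

View pics/w11.png

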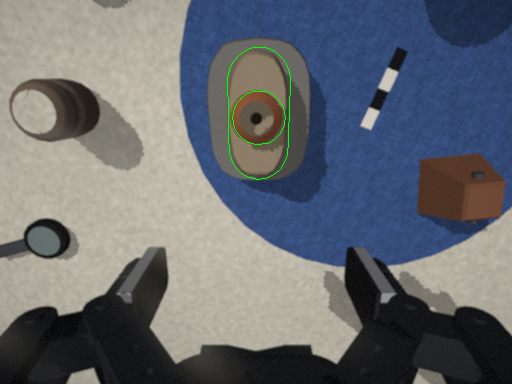

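The whorl lies flat on the middle of the handstone, dot (257,118), handstone centre (258,113). Next the ring stone.

```bash
python3 -m jog '[[[3.4,-3.9,0.6],0,8.5],[[3.4,-3.9,0.6],0,8.5],[[3.4,-3.9,0.6],0,8.5],[[3.4,-3.9,0.6],0,8.5],[[3.4,-3.9,0.6],0,8.5]]'
python3 -m jog '[[[0,0,0],0.176,8.5],[[0,0,0],0.175,8.5],[[0,0,0],0.175,8.5],[[0,0,0],0.175,8.5],[[0,0,0],0.175,8.5]]'
python3 -m jog '[[[0,0,0],0,8.5],[[0,0,0],0,8.5],[[0,0,0],0,8.5],[[0,0,0],0,8.5],[[0,0,0],0,8.5]]'
python3 - <<'E'
from obj import *
f=grab_frame("wrist"); np.save("w12.npy",f,allow_pickle=True)
r,c,m=locate(f,"ring_stone",(.588,.3178,0),0,False); print(r,c); go(r[:2],.077,np.radians(60))
show(f,[("ring_stone",r,0,m)],"w12.png",(0,0,512,384),1)
E
```

```text
time_s: 22.18
tool_pos: [0.5447, 0.3459, 0.2277]
ee_rot: [0.0, 0.985, 0.175, -0.0]
ft_force: [0.2, -0.4, 0.7]
grip_width: 0.0849
time_s: 22.8
tool_pos: [0.5442, 0.3442, 0.2278]
ee_rot: [0.0, 0.965, -0.262, -0.001]
ft_force: [0.5, -0.0, 0.5]
grip_width: 0.0848
time_s: 23.42
tool_pos: [0.5441, 0.3439, 0.2289]
ee_rot: [-0.0, 0.966, -0.259, 0.0]
ft_force: [-0.3, -0.6, 0.3]
grip_width: 0.0849
[0.58911828 0.31834549 0.23374746] 0.04835351352418169
t=23.48 pos=[0.544  0.3439 0.2289] shift_cm=[ 5.18 -0.04 15.19] F=[-0.  -0.7 -0.5] w=0.0853 jawang=-120.0deg turn=-0.000 or 3.141 (q6=2.49)
```

View pics/w12.png

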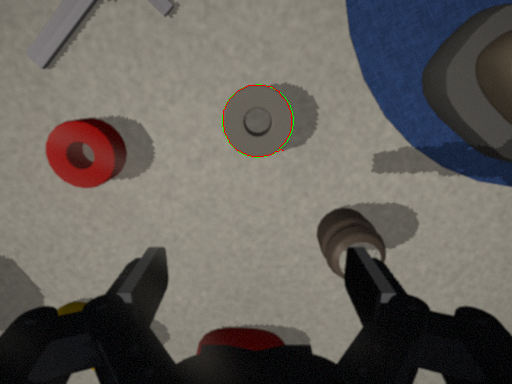

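Ring at (258,121), fit clean. Approach and grip.

```bash
python3 -m jog '[[[2.6,0,2.5],0,8.5],[[2.58,-0.04,2.5],0,8.5],[[0,0,4],0,8.5],[[0,0,3],0,8.5],[[0,0,1],0,8.5]]'
python3 - <<'E'
from h import *
f=grab_frame("wrist"); save(f,"w13.png"); go((.589,.3183),.073)
E
```

```text
time_s: 24.1
tool_pos: [0.588, 0.3178, 0.0965]
ee_rot: [0.001, 0.966, -0.259, -0.002]
ft_force: [-0.7, 0.4, -0.8]
grip_width: 0.0849
t=24.15 pos=[0.5881 0.3179 0.0964] shift_cm=[ 0.07 -0.08  2.34] F=[-0.6  0.1 -0.6] w=0.0853 jawang=-120.0deg
```

View pics/w13.png

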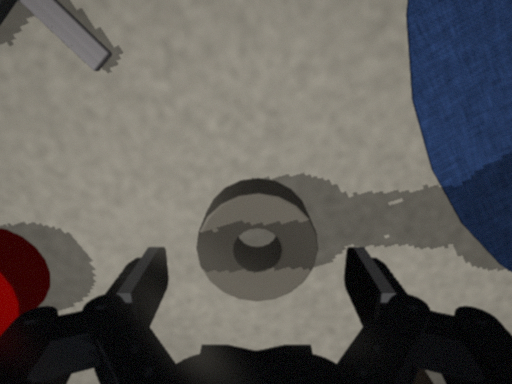

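```bash
python3 -m jog '[[[0.05,-0.05,1.5],0,8.5],[[0,0,0.8],0,8.5],[[0,0,0],0,8.5],[[0,0,0],0,6],[[0,0,0],0,5]]'
python3 -m jog '[[[0,0,0],0,5],[[0,0,0],0,5],[[0,0,0],0,5],[[0,0,-2],0,5],[[0,0,-5],0,5]]'
python3 - <<'E'
from h import *
go((.6035,.0667),.16,np.radians(60))
E
```

```text
time_s: 24.78
tool_pos: [0.5904, 0.3187, 0.0772]
ee_rot: [-0.0, 0.966, -0.259, 0.001]
ft_force: [0.5, 0.8, -1.1]
grip_width: 0.0593
time_s: 25.4
tool_pos: [0.5878, 0.3179, 0.144]
ee_rot: [0.002, 0.966, -0.259, -0.003]
ft_force: [1.7, -0.9, -0.9]
grip_width: 0.0593
t=25.40 pos=[0.5878 0.3179 0.144 ] shift_cm=[13.92 20.97 -1.56] F=[ 1.7 -0.9 -0.9] w=0.0593 jawang=-120.0deg turn=-0.001 or 3.141 (q6=2.42)
```

```bash
python3 -m jog '[[[2,4.2,-1],0,5],[[2,4.2,-1],0,5],[[2,4.2,-0.6],0,5],[[2,4.2,0],0,5],[[1,4.2,0],0,5]]'
python3 -m jog '[[[0,0,0],0,5],[[0,0,0],0,5],[[0,0,0],0,5],[[0,0,0],0,5],[[0,0,0],0,5]]'
python3 - <<'E'
from obj import *
f=grab_frame("wrist"); s,Rm=pose(); p=s["tool_pos"]; np.save("w14.npy",f,allow_pickle=True); go((.6035,.0667),.16)
show(f,[("ring_stone",(p[0],p[1],0),p[2]-.0765,None),("ring_stone",(.6035,.0667,0),.002,None),("bowl",(.6989,.0115,0),0,None),("quern",(.508,.122,.352),0,None)],"w14.png",(0,0,512,384),1)
E
```

```text
time_s: 26.02
tool_pos: [0.5628, 0.09, 0.1729]
ee_rot: [-0.0, 0.966, -0.259, 0.001]
ft_force: [0.3, 0.2, -2.1]
grip_width: 0.0592
time_s: 26.65
tool_pos: [0.5626, 0.0924, 0.1717]
ee_rot: [0.0, 0.966, -0.259, -0.0]
ft_force: [0.1, -0.5, -2.5]
grip_width: 0.0591
t=26.70 pos=[0.5625 0.0923 0.1717] shift_cm=[4.83 0.17 1.17] F=[-0.1 -0.4 -1.7] w=0.0590 jawang=-120.0deg
```

View pics/w14.png

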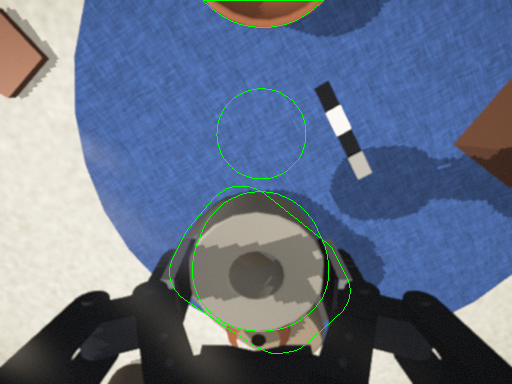

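The overlay shows bowl and held ring (260,265) agree with the model. Target at (261,133) is clear.

```bash
python3 -m jog '[[[2.5,0.1,0],0,5],[[2.33,0.07,0.5],0,5],[[0,0,3],0,5],[[0,0,3],0,5],[[0,0,1.5],0,5]]'
python3 -m jog '[[[0,0,0.3],0,5],[[0,0,0],0,5],[[0,0,0],0,5],[[0,0,0],0,5],[[0,0,0],0,5]]'
python3 - <<'E'
from h import *
go((.6035,.0667),.0785)
E
```

```text
time_s: 27.32
tool_pos: [0.6026, 0.0662, 0.09]
ee_rot: [0.0, 0.966, -0.259, -0.001]
ft_force: [0.1, 1.2, -0.7]
grip_width: 0.0592
time_s: 27.95
tool_pos: [0.6037, 0.066, 0.0894]
ee_rot: [-0.0, 0.966, -0.259, 0.0]
ft_force: [1.1, -0.4, -1.2]
grip_width: 0.0598
t=27.95 pos=[0.6037 0.066  0.0894] shift_cm=[-0.06 -0.04  1.09] F=[ 1.1 -0.4 -1.2] w=0.0598 jawang=-120.0deg
```

```bash
python3 -m jog '[[[-0.05,-0.05,0.5],0,5],[[0,0,0.4],0,5],[[0,0,0],0,5],[[0,0,0],0,5],[[0,0,0],0,5]]'
python3 -m jog '[[[0,0,0.15],0,5],[[0,0,0],0,5],[[0,0,0],0,5],[[0,0,0],0,5],[[0,0,0],0,5]]'
```

```text
time_s: 28.58
tool_pos: [0.6034, 0.0667, 0.0798]
ee_rot: [-0.0, 0.966, -0.259, 0.0]
ft_force: [0.0, 0.4, -2.3]
grip_width: 0.0589
time_s: 29.2
tool_pos: [0.6035, 0.0667, 0.0789]
ee_rot: [-0.0, 0.966, -0.259, 0.0]
ft_force: [-1.9, -0.1, 5.0]
grip_width: 0.0592
```

```bash
python3 -m jog '[[[0,0,0],0,6.8],[[0,0,0],0,7.5],[[0,0,-2],0,7.5],[[0,0,-4],0,8.5],[[-3,0,-4],0,8.5]]'
python3 - <<'E'
from obj import *
f=grab_frame("wrist"); np.save("w15.npy",f,allow_pickle=True); go((.6035,.0667),.16)
show(f,[("ring_stone",(.6035,.0667,0),.002,None),("bowl",(.6989,.0115,0),0,None)],"w15.png",(0,0,512,384),1)
E
```

```text
time_s: 29.82
tool_pos: [0.5786, 0.0809, 0.179]
ee_rot: [-0.0, 0.966, -0.26, 0.001]
ft_force: [-1.1, 0.9, 0.4]
grip_width: 0.0849
t=29.88 pos=[0.5765 0.0835 0.1842] shift_cm=[3.17 0.11 2.43] F=[-2.4  1.1  2.9] w=0.0849 jawang=-120.0deg
```

View pics/w15.png

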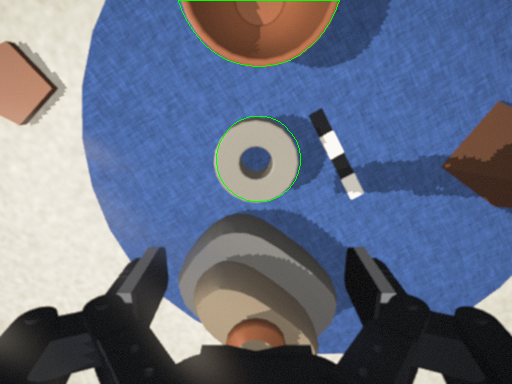

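Ring lies flat on its mark at (257,160). Next the axe.

```bash
python3 -m jog '[[[0.3,3,-3],0,8.5],[[0.3,5.2,-1],0,8.5],[[0.3,5.3,0],0,8.5],[[0.3,5.3,0],0,8.5],[[0.3,5.3,0],0,8.5]]'
python3 -m jog '[[[0.4,5.3,0],0,8.5],[[0.4,5.3,0],0,8.5],[[0.4,5.3,0],0,8.5],[[0,2,0],-0.131,8.5],[[0,0,0],-0.131,8.5]]'
python3 -m jog '[[[0,0,0],0,8.5],[[0,0,0],0,8.5],[[0,0,0],0,8.5],[[0,0,0],0,8.5],[[0,0,0],0,8.5]]'
python3 - <<'E'
from obj import *
f=grab_frame("wrist"); np.save("w16.npy",f,allow_pickle=True)
g=cv2.cvtColor(cv2.GaussianBlur(f["pixels"],(3,3),0),cv2.COLOR_BGR2GRAY); uv=w2p(f,[[.4386,-.307,.012]])[0]; print(uv, g[int(uv[1]),int(uv[0])])
m=comp((g<75),uv); 
W=np.array([p2w(f,q,.02)[:2] for q in np.argwhere(m)[:,::-1]]); print(cv2.minAreaRect((W*1000).astype(np.float32)))
r,c=fit(f,m,"axe_head",.4386,-.307,-.27,True,0); print(r,c); go(r[:2],.075,r[2]+np.pi/2)
show(f,[("axe_head",r,0,m)],"w16.png",(0,0,512,384),1)
E
```

```text
time_s: 30.5
tool_pos: [0.4689, -0.1357, 0.2183]
ee_rot: [0.0, 0.966, -0.259, 0.0]
ft_force: [0.7, -0.5, -0.5]
grip_width: 0.0851
time_s: 31.12
tool_pos: [0.3896, -0.2972, 0.218]
ee_rot: [0.0, 0.991, -0.13, -0.0]
ft_force: [0.8, 0.0, 0.1]
grip_width: 0.0851
time_s: 31.75
tool_pos: [0.3906, -0.2952, 0.2183]
ee_rot: [0.0, 0.991, -0.131, 0.0]
ft_force: [1.0, 1.0, -0.2]
grip_width: 0.0851
[256.74805548 125.01792239] 50
((441.42156982421875, -305.3155517578125), (47.215721130371094, 104.33269500732422), 74.94593048095703)
[ 0.43963054 -0.30436499 -0.26649809] 0.1411216927026617
t=31.80 pos=[ 0.3906 -0.2952  0.2183] shift_cm=[ 4.97 -0.39 14.33] F=[ 0.   0.1 -0.4] w=0.0851 jawang=-105.0deg turn=0.004 or -3.137 (q6=0.96)
```

View pics/w16.png

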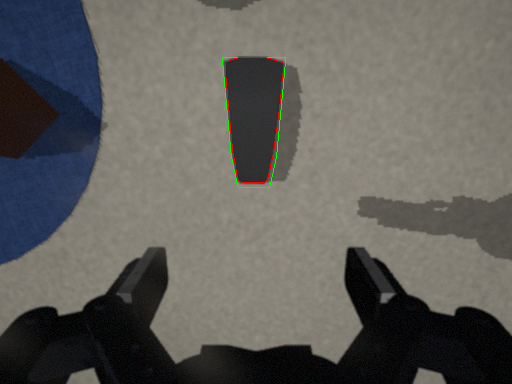

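Axe at (256,120), yaw −15°, edge away from the gripper. Approach and grip across the middle.

```bash
python3 -m jog '[[[2.5,-0.2,2.5],0,8.5],[[2.54,-0.17,2.5],0,8.5],[[0,0,4],0,8.5],[[0,0,3],0,7.5],[[0,0,1],0,7]]'
python3 - <<'E'
from h import *
f=grab_frame("wrist"); save(f,"w17.png"); go((.4402,-.3047),.075,-.266+np.pi/2)
E
```

```text
time_s: 32.42
tool_pos: [0.4395, -0.304, 0.0865]
ee_rot: [-0.001, 0.991, -0.131, -0.001]
ft_force: [-0.5, -0.7, 1.3]
grip_width: 0.0702
t=32.48 pos=[ 0.4395 -0.3042  0.0864] shift_cm=[0.09 0.04 1.14] F=[ 0.7  0.1 -0.5] w=0.0702 jawang=-105.0deg turn=0.004 or -3.138 (q6=1.02)
```

View pics/w17.png

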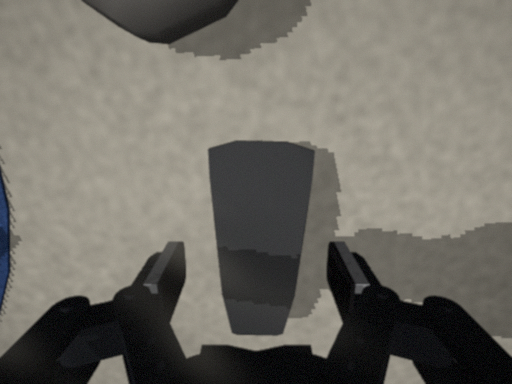

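```bash
python3 -m jog '[[[0.07,0.04,0.8],0,7],[[0,0,0.34],0,7],[[0,0,0],0,7],[[0,0,0],0,5],[[0,0,0],0,3.5]]'
python3 -m jog '[[[0,0,0],0,3],[[0,0,0],0,3],[[0,0,0],0,3],[[0,0,0],0,3],[[0,0,0],0,3]]'
python3 - <<'E'
from h import *
go((.4402,-.3047),.075,-.266+np.pi/2)
E
```

```text
time_s: 33.1
tool_pos: [0.441, -0.3058, 0.0777]
ee_rot: [0.0, 0.991, -0.131, 0.0]
ft_force: [1.1, 1.8, -0.9]
grip_width: 0.0377
time_s: 33.72
tool_pos: [0.441, -0.3058, 0.0777]
ee_rot: [0.001, 0.991, -0.131, 0.001]
ft_force: [-1.4, -0.3, 6.5]
grip_width: 0.0377
t=33.73 pos=[ 0.441  -0.3058  0.0777] shift_cm=[-0.11 -0.09  0.27] F=[-1.4 -0.3  6.5] w=0.0377 jawang=-105.0deg turn=0.004 or -3.138 (q6=1.02)
```

```bash
python3 -m jog '[[[0,0,-2],0,3],[[0,0,-4],0,3],[[0,-2.5,-4],0,3],[[0.7,-5,-1],0,3],[[0.7,-5,0],0,3]]'
python3 -m jog '[[[0.7,-5,0],0,3],[[0.7,-5,0],0,3],[[0.7,-5,0],0,3],[[0,-2,0],0,3],[[0,0,0],0.174,3]]'
python3 -m jog '[[[0,0,0],0,3],[[0,0,0],0,3],[[0,0,0],0,3],[[0,0,0],0,3],[[0,0,0],0,3]]'
python3 - <<'E'
from obj import *
f=grab_frame("wrist"); s,Rm=pose(); p=s["tool_pos"]; np.save("w18.npy",f,allow_pickle=True); go((.604,-.0438),.0797,np.radians(65))
c=p-.0011*Rm[:,0]
show(f,[("axe_head",(c[0],c[1],np.arctan2(Rm[1,0],Rm[0,0])),p[2]-.0777,None),("axe_head",(.603,-.0433,-np.radians(25)),.002,None),("bowl",(.6989,.0115,0),0,None),("loom_weight",(.507,-.0982,.447),0,None)],"w18.png",(0,0,512,384),1)
E
```

```text
time_s: 34.35
tool_pos: [0.4873, -0.1876, 0.188]
ee_rot: [0.0, 0.991, -0.131, 0.001]
ft_force: [0.9, 0.7, -2.6]
grip_width: 0.0376
time_s: 34.98
tool_pos: [0.5507, -0.0279, 0.1863]
ee_rot: [-0.0, 0.976, -0.217, -0.001]
ft_force: [0.3, -0.4, -2.2]
grip_width: 0.0375
time_s: 35.6
tool_pos: [0.551, -0.0298, 0.1869]
ee_rot: [0.0, 0.976, -0.216, 0.0]
ft_force: [-0.0, -0.1, -2.5]
grip_width: 0.0378
t=35.65 pos=[ 0.551  -0.0297  0.187 ] shift_cm=[ 5.4  -0.96 10.73] F=[ 0.9  0.3 -3.1] w=0.0380 jawang=-115.0deg turn=0.000 or -3.141 (q6=1.75)
```

View pics/w18.png

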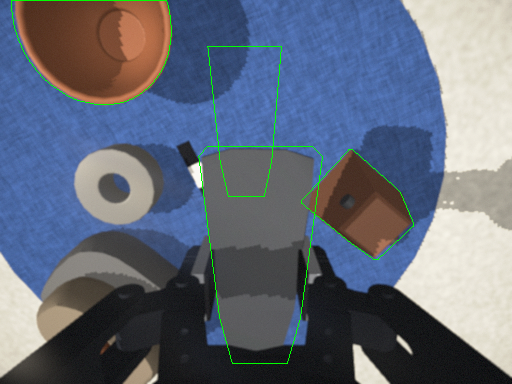

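Held axe straight; the target outline (245,120) is clear of the scale bar, bowl and loom weight. Place it.

```bash
python3 -m jog '[[[2.7,-0.5,0],0,3],[[2.62,-0.46,1],0,3],[[0,0,4],0,3],[[0,0,3],0,3],[[0,0,1.5],0,3]]'
python3 -m jog '[[[0,0,0.6],0,3],[[0,0,0.2],0,3],[[0,0,0],0,3],[[0,0,0],0,3],[[0,0,0],0,3]]'
python3 - <<'E'
from h import *
go((.6033,-.0435),.0797,np.radians(65))
E
```

```text
time_s: 36.28
tool_pos: [0.6023, -0.0432, 0.09]
ee_rot: [-0.0, 0.976, -0.216, -0.002]
ft_force: [0.2, 0.1, -2.3]
grip_width: 0.0377
time_s: 36.9
tool_pos: [0.6036, -0.0434, 0.0845]
ee_rot: [0.0, 0.976, -0.216, 0.001]
ft_force: [-0.4, -0.3, -2.7]
grip_width: 0.0377
t=36.90 pos=[ 0.6036 -0.0434  0.0845] shift_cm=[-0.02  0.02  0.48] F=[-0.4 -0.3 -2.7] w=0.0377 jawang=-115.0deg turn=0.000 or -3.141 (q6=1.75)
```

```bash
python3 -m jog '[[[0,0,0.3],0,3],[[0,0,0.1],0,3],[[0,0,0],0,3],[[0,0,0],0,3],[[0,0,0],0,3]]'
python3 -m jog '[[[0,0,0.1],0,3],[[0,0,0.05],0,3],[[0,0,0],0,3],[[0,0,0],0,3],[[0,0,0],0,3]]'
```

```text
time_s: 37.52
tool_pos: [0.6033, -0.0434, 0.0799]
ee_rot: [-0.0, 0.976, -0.216, -0.0]
ft_force: [-0.3, -0.3, -3.8]
grip_width: 0.0375
time_s: 38.15
tool_pos: [0.6033, -0.0433, 0.0797]
ee_rot: [0.0, 0.976, -0.216, 0.0]
ft_force: [-2.6, 0.4, 7.3]
grip_width: 0.0379
```

```bash
python3 -m jog '[[[0,0,0],0,5],[[0,0,0],0,6],[[0,0,-2],0,6.5],[[0,0,-4],0,8.5],[[0,0,-5],0,8.5]]'
python3 -m jog '[[[-5,0,-3],0,8.5],[[0,0,0],0,8.5],[[0,0,0],0,8.5],[[0,0,0],0,8.5],[[0,0,0],0,8.5]]'
python3 - <<'E'
from obj import *
f=grab_frame("wrist"); np.save("w19.npy",f,allow_pickle=True); go((.446,.298),.2)
show(f,[("axe_head",(.603,-.0433,-np.radians(25)),.002,None),("bowl",(.6989,.0115,0),0,None),("loom_weight",(.507,-.0982,.447),0,None),("ring_stone",(.6035,.0667,0),.002,None)],"w19.png",(0,0,512,384),1)
E
```

```text
time_s: 38.78
tool_pos: [0.6027, -0.0433, 0.1883]
ee_rot: [-0.0, 0.976, -0.216, -0.001]
ft_force: [0.4, 0.1, 0.3]
grip_width: 0.0849
time_s: 39.4
tool_pos: [0.5582, -0.0226, 0.2173]
ee_rot: [-0.0, 0.976, -0.217, -0.001]
ft_force: [-0.2, 0.5, 0.8]
grip_width: 0.0846
t=39.45 pos=[ 0.5582 -0.0225  0.2174] shift_cm=[-23.71 -24.3    1.77] F=[0.4 0.5 0.5] w=0.0847 jawang=-115.0deg
```

View pics/w19.png

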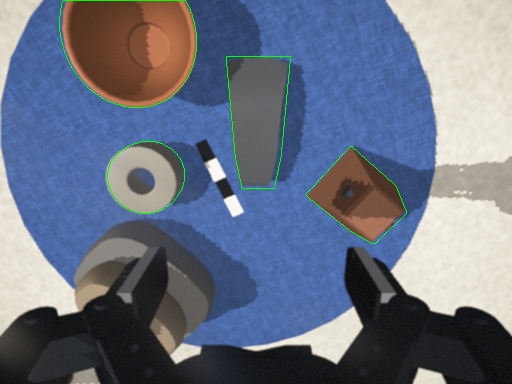

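Axe lies on its mark (258,120). Last the maul.

```bash
python3 -m jog '[[[-4,-3.2,0],0,8.5],[[-4,-3.2,0],0,8.5],[[-4,-3.2,0],0,8.5],[[-4,-3.2,0],0,8.5],[[-4,-3.2,0],0,8.5]]'
python3 -m jog '[[[-4,-3.2,0],0,8.5],[[0,0,0],-0.165,8.5],[[0,0,0],-0.165,8.5],[[0,0,0],-0.165,8.5],[[0,0,0],-0.165,8.5]]'
python3 -m jog '[[[0,0,0],-0.165,8.5],[[0,0,0],-0.165,8.5],[[0,0,0],-0.165,8.5],[[0,0,0],-0.165,8.5],[[0,0,0],-0.165,8.5]]'
python3 -m jog '[[[0,0,0],0,8.5],[[0,0,0],0,8.5],[[0,0,0],0,8.5],[[0,0,0],0,8.5],[[0,0,0],0,8.5]]'
python3 - <<'E'
from obj import *
f=grab_frame("wrist"); np.save("w20.npy",f,allow_pickle=True)
r,c,m=locate(f,"maul",(.446,.298,0),0,False); print(r,c); go(r[:2],.084,np.radians(-30))
show(f,[("maul",r,0,m)],"w20.png",(0,0,512,384),1)
E
```

```text
time_s: 40.08
tool_pos: [0.4437, 0.2085, 0.2181]
ee_rot: [0.0, 0.976, -0.217, -0.0]
ft_force: [-0.2, 0.0, 0.8]
grip_width: 0.0851
time_s: 40.7
tool_pos: [0.4217, 0.2533, 0.218]
ee_rot: [0.0, 0.993, 0.114, -0.0]
ft_force: [-0.3, -0.6, 0.3]
grip_width: 0.085
time_s: 41.32
tool_pos: [0.4218, 0.2531, 0.218]
ee_rot: [-0.0, 0.864, 0.503, -0.0]
ft_force: [0.7, 0.3, -0.5]
grip_width: 0.0852
time_s: 41.95
tool_pos: [0.4216, 0.2532, 0.2184]
ee_rot: [-0.0, 0.866, 0.5, 0.0]
ft_force: [-0.6, 0.3, -0.2]
grip_width: 0.0849
[0.44653548 0.29889047 0.12790457] 0.05664909796134885
t=42.00 pos=[0.4216 0.2532 0.2184] shift_cm=[ 5.21 -0.12 13.45] F=[-0.5 -0.7  0. ] w=0.0854 jawang=-29.9deg turn=0.001 or -3.140 (q6=0.84)
```

View pics/w20.png

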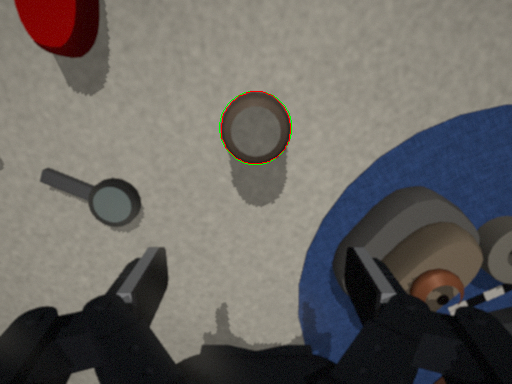

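```bash
python3 -m jog '[[[2.6,-0.1,1],0,8.5],[[2.6,0,1],0,8.5],[[0,0,4],0,8.5],[[0,0,3],0,8.5],[[0,0,1],0,8.5]]'
python3 - <<'E'
from h import *
f=grab_frame("wrist"); save(f,"w21.png"); go((.4465,.2989),.080)
E
```

```text
time_s: 42.62
tool_pos: [0.4456, 0.2984, 0.1166]
ee_rot: [-0.0, 0.866, 0.501, -0.002]
ft_force: [-0.6, 0.7, 0.5]
grip_width: 0.085
t=42.67 pos=[0.4457 0.2984 0.1164] shift_cm=[0.1  0.05 3.64] F=[-0.   0.4  0.2] w=0.0848 jawang=-29.9deg
```

View pics/w21.png

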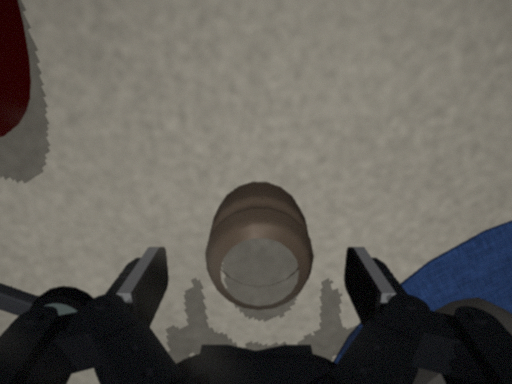

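The maul sits centred between the fingers, (260,265). Descend and grip.

```bash
python3 -m jog '[[[0.08,0.04,1.6],0,8.5],[[0,0,1.3],0,8.5],[[0,0,0.7],0,8.5],[[0,0,0],0,8.5],[[0,0,0],0,8.5]]'
python3 -m jog '[[[0,0,0],0,6.5],[[0,0,0],0,5],[[0,0,0],0,4.5],[[0,0,0],0,4.5],[[0,0,0],0,4.5]]'
python3 - <<'E'
from h import *
go((.4465,.2989),.080)
E
```

```text
time_s: 43.3
tool_pos: [0.4476, 0.2993, 0.0827]
ee_rot: [0.0, 0.866, 0.501, 0.0]
ft_force: [0.2, -0.5, 0.1]
grip_width: 0.0851
time_s: 43.92
tool_pos: [0.4477, 0.2993, 0.0834]
ee_rot: [0.0, 0.866, 0.501, 0.001]
ft_force: [-2.1, -0.9, 7.3]
grip_width: 0.0528
t=43.92 pos=[0.4477 0.2993 0.0834] shift_cm=[-0.09 -0.08  0.34] F=[-2.1 -0.9  7.3] w=0.0528 jawang=-29.9deg
```

```bash
python3 -m jog '[[[0,0,-2],0,4.5],[[0,0,-5],0,4.5],[[0,0,-5],0,4.5],[[-2,1.5,-2],0,4.5],[[-4.2,3.2,0],0,4.5]]'
python3 -m jog '[[[-4.2,3.2,0],0,4.5],[[-4.2,3.2,0],0,4.5],[[-4.2,3.2,0],0,4.5],[[-4.2,3.2,0],0,4.5],[[-3.8,2.1,0],0,4.5]]'
python3 -m jog '[[[0,0,0],0,4.5],[[0,0,0],0,4.5],[[0,0,0],0,4.5],[[0,0,0],0,4.5],[[0,0,0],0,4.5]]'
python3 - <<'E'
from obj import *
f=grab_frame("wrist"); s,Rm=pose(); p=s["tool_pos"]; np.save("w22.npy",f,allow_pickle=True); go((.5081,.0128),.0854,np.radians(-30))
c=p-.0009*Rm[:,0]
show(f,[("maul",(c[0],c[1],0),p[2]-.0834,None),("maul",(.5077,.012,0),.002,None),("loom_weight",(.507,-.0982,.447),0,None),("quern",(.508,.122,.352),0,None)],"w22.png",(0,0,512,384),1)
E
```

```text
time_s: 44.55
tool_pos: [0.4579, 0.2228, 0.2245]
ee_rot: [0.0, 0.865, 0.502, 0.002]
ft_force: [0.7, -1.5, -3.8]
grip_width: 0.053
time_s: 45.18
tool_pos: [0.4835, -0.0328, 0.2222]
ee_rot: [0.0, 0.866, 0.5, -0.0]
ft_force: [1.0, 0.7, -3.8]
grip_width: 0.0528
time_s: 45.8
tool_pos: [0.4836, -0.03, 0.2224]
ee_rot: [-0.0, 0.865, 0.501, 0.0]
ft_force: [0.3, 0.1, -3.4]
grip_width: 0.0529
t=45.85 pos=[ 0.4836 -0.0302  0.2224] shift_cm=[ 4.95 -0.02 13.7 ] F=[-0.1 -0.2 -3.7] w=0.0526 jawang=-29.8deg turn=0.003 or -3.139 (q6=0.23)
```

View pics/w22.png

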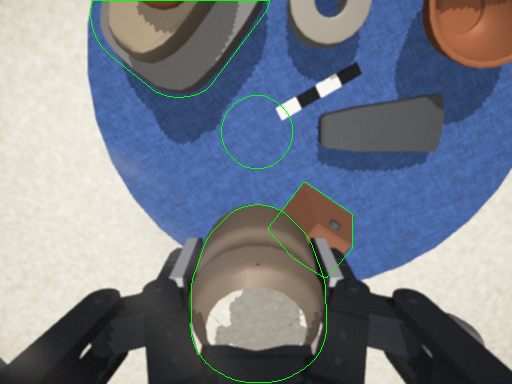

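Loom weight and quern outlines agree with the picture; maul target (257,132) is just clear of the scale bar's end (279,113). Place it.

```bash
python3 -m jog '[[[2.45,-0.05,0],0,4.5],[[2.45,-0.03,1],0,4.5],[[0,0,5],0,4.5],[[0,0,4],0,4.5],[[0,0,2],0,4.5]]'
python3 -m jog '[[[0,0,0.8],0,4.5],[[0,0,0.4],0,4.5],[[0,0,0],0,4.5],[[0,0,0],0,4.5],[[0,0,0],0,4.5]]'
python3 - <<'E'
from h import *
go((.5078,.0128),.0854,np.radians(-30))
E
```

```text
time_s: 46.48
tool_pos: [0.5062, 0.0127, 0.1002]
ee_rot: [-0.001, 0.865, 0.501, -0.001]
ft_force: [-0.2, -0.4, -3.6]
grip_width: 0.0528
time_s: 47.1
tool_pos: [0.5078, 0.012, 0.0911]
ee_rot: [0.0, 0.866, 0.501, 0.001]
ft_force: [-0.3, 0.1, -2.6]
grip_width: 0.0527
t=47.10 pos=[0.5078 0.012  0.0911] shift_cm=[ 0.07 -0.04  0.57] F=[-0.3  0.1 -2.6] w=0.0527 jawang=-29.9deg turn=0.002 or -3.140 (q6=0.33)
```

```bash
python3 -m jog '[[[0.05,-0.03,0.3],0,4.5],[[0,0,0.15],0,4.5],[[0,0,0],0,4.5],[[0,0,0],0,4.5],[[0,0,0],0,4.5]]'
python3 -m jog '[[[0,0,0.1],0,4.5],[[0,0,0],0,4.5],[[0,0,0],0,4.5],[[0,0,0],0,4.5],[[0,0,0],0,4.5]]'
```

```text
time_s: 47.72
tool_pos: [0.5074, 0.0127, 0.0859]
ee_rot: [0.0, 0.866, 0.501, 0.0]
ft_force: [1.0, -0.3, -3.8]
grip_width: 0.053
time_s: 48.35
tool_pos: [0.5075, 0.0126, 0.0854]
ee_rot: [0.0, 0.866, 0.501, 0.0]
ft_force: [-2.4, 1.1, 6.3]
grip_width: 0.0527
```

```bash
python3 -m jog '[[[0,0,0],0,5.8],[[0,0,0],0,6.5],[[0,0,0],0,7],[[0,0,-2],0,7],[[0,0,-4],0,7]]'
python3 -m jog '[[[0,0,-5],0,7],[[0,0,-5],0,8.5],[[-4,0,-4],0,8.5],[[-4,0,-2],0,8.5],[[0,0,0],0,8.5]]'
python3 -m jog '[[[0,0,0],0,8.5],[[0,0,0],0,8.5],[[0,0,0],0,8.5],[[0,0,0],0,8.5],[[0,0,0],0,8.5]]'
python3 - <<'E'
from obj import *
f=grab_frame("wrist"); np.save("w23.npy",f,allow_pickle=True); go((.57,.01),.35)
show(f,[("maul",(.5077,.012,0),.002,None),("axe_head",(.603,-.0433,-np.radians(25)),.002,None),("bowl",(.6989,.0115,0),0,None),("loom_weight",(.507,-.0982,.447),0,None),("ring_stone",(.6035,.0667,0),.002,None),("whorl",(.508,.122,0),.076,None),("handstone",(.508,.122,.352),.04,None)],"w23.png",(0,0,512,384),1.5)
save(grab_frame("top"),"top1.png",(150,90,420,270),2.8)
save(grab_frame("scene"),"scene1.png",(150,120,350,270),3.5)
E
```

```text
time_s: 48.98
tool_pos: [0.5062, 0.0128, 0.144]
ee_rot: [-0.001, 0.866, 0.501, -0.002]
ft_force: [0.4, -1.0, 0.1]
grip_width: 0.07
time_s: 49.6
tool_pos: [0.4674, -0.0585, 0.3068]
ee_rot: [0.002, 0.866, 0.499, 0.001]
ft_force: [-0.8, 0.9, -0.3]
grip_width: 0.0852
time_s: 50.22
tool_pos: [0.4676, -0.0564, 0.3047]
ee_rot: [-0.0, 0.865, 0.501, -0.0]
ft_force: [0.2, -0.1, 0.2]
grip_width: 0.0852
t=50.27 pos=[ 0.4675 -0.0565  0.3048] shift_cm=[10.87  5.57 -4.52] F=[-0.7  0.4 -0.2] w=0.0852 jawang=-29.9deg
```

View pics/w23.png

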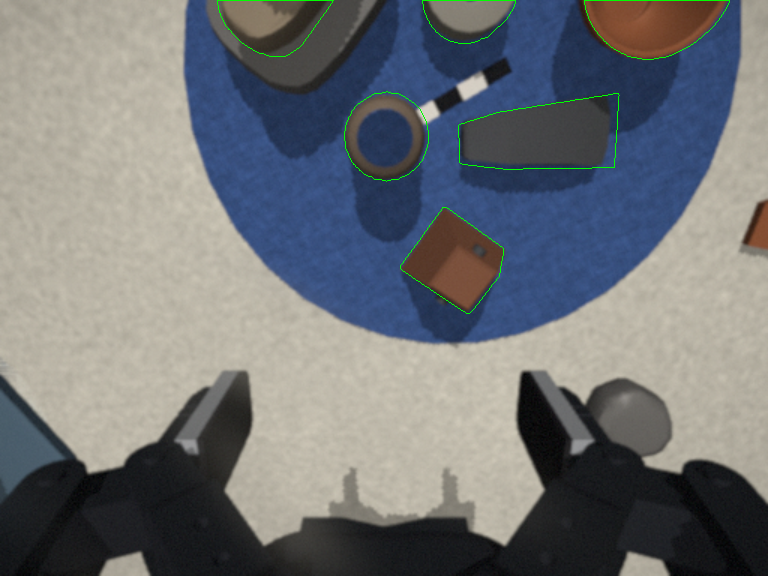

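View pics/scene1.png

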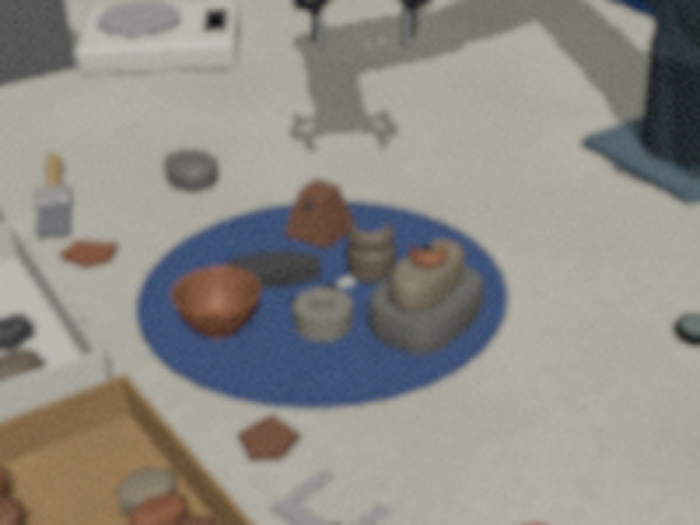

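View pics/top1.png

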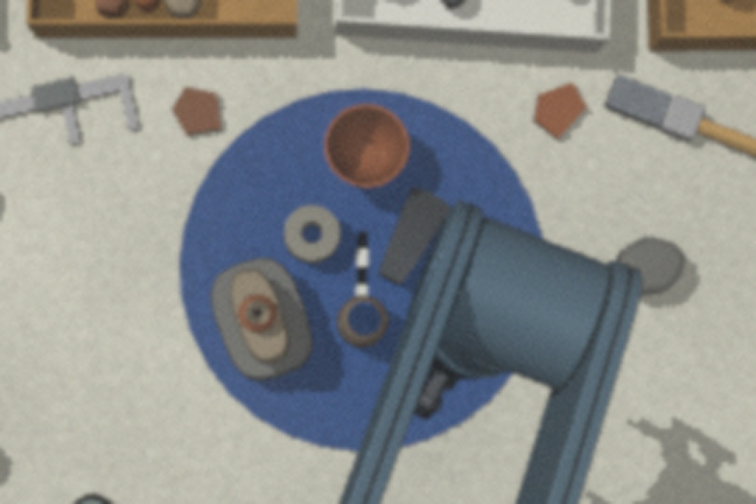

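All outlines agree with the picture: maul (257,90 in unscaled pixels), axe, ring and the stack; cobble untouched. One last overview for numbers.

```bash
python3 -m jog '[[[4,2.8,-2.4],0,8.5],[[3.5,2.8,-2.4],0,8.5],[[0,0,0],0,8.5],[[0,0,0],0,8.5],[[0,0,0],0,8.5]]'
python3 -m jog '[[[0,0,0],0,8.5],[[0,0,0],0,8.5],[[0,0,0],0,8.5],[[0,0,0],0,8.5],[[0,0,0],0,8.5]]'
python3 - <<'E'
from obj import *
f=grab_frame("wrist"); np.save("w24.npy",f,allow_pickle=True); it=[]
T=dict(maul=((.5077,.012,0),.002),axe_head=((.603,-.0433,-np.radians(25)),.002),ring_stone=((.6035,.0667,0),.002),whorl=((.508,.122,0),.076),handstone=((.508,.122,.352),.04),bowl=((.6989,.0115,0),0),loom_weight=((.507,-.0982,.447),0))
for n,(p,z) in T.items():
    r,c,m=locate(f,n,p,z,n in("axe_head","handstone","loom_weight"),it=1); it.append((n,r,z,m)); print(n,np.round(r,4),"d_mm",np.round((r-p)[:2]*1e3,1),round(c,3))
show(f,it,"w24.png",(0,0,512,384),1.5)
print(read_state()["time_s"])
E
```

```text
time_s: 51.0
tool_pos: [0.5522, -0.0199, 0.3522]
ee_rot: [-0.001, 0.866, 0.5, -0.001]
ft_force: [0.1, 0.4, -0.1]
grip_width: 0.0849
time_s: 51.62
tool_pos: [0.5534, -0.0196, 0.3529]
ee_rot: [-0.0, 0.866, 0.501, -0.0]
ft_force: [0.2, -0.8, 0.5]
grip_width: 0.0851
maul [0.5076 0.0117 0.1371] d_mm [-0.1 -0.3] 0.096
axe_head [ 0.5976 -0.045  -0.4246] d_mm [-5.4 -1.7] 0.191
ring_stone [0.6038 0.0685 0.1304] d_mm [0.3 1.8] 0.051
whorl [0.5073 0.1216 0.1131] d_mm [-0.7 -0.4] 0.192
handstone [0.5094 0.13   0.4003] d_mm [1.4 8. ] 0.08
bowl [0.6978 0.0111 0.0812] d_mm [-1.1 -0.4] 0.048
loom_weight [ 0.5063 -0.0989  0.4798] d_mm [-0.7 -0.7] 0.098
51.675
```

View pics/w24.png

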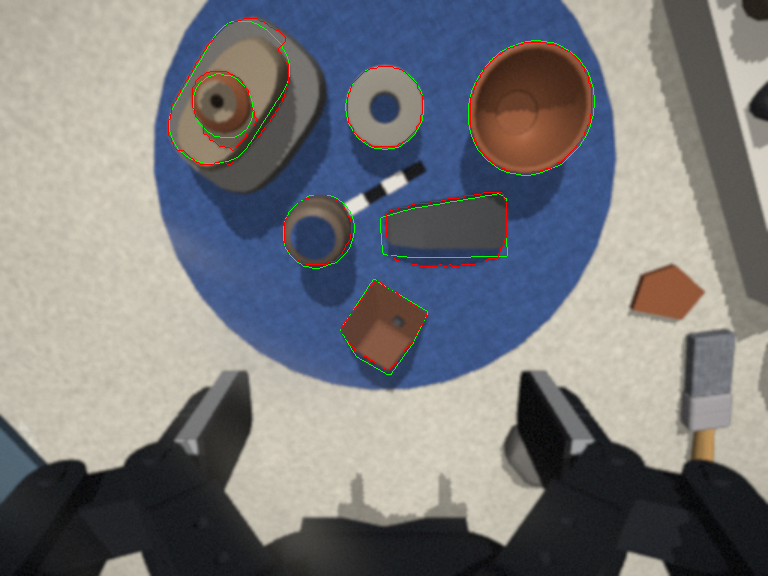

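The handstone mask leaked onto the quern and the axe mask took in shadow, so I recheck those two with colour masks.

```bash
python3 - <<'E'
from obj import *
f=np.load("w24.npy",allow_pickle=True).item()
b=cv2.GaussianBlur(f["pixels"],(3,3),0); lab=cv2.cvtColor(b,cv2.COLOR_BGR2LAB).astype(int); hsv=cv2.cvtColor(b,cv2.COLOR_BGR2HSV).astype(int)
X,Y=np.meshgrid(np.arange(512),np.arange(384))
ax=comp((hsv[...,1]<90)&(X>248)&(X<345)&(Y>122)&(Y<178),(298,150))
r,c=fit(f,ax,"axe_head",.603,-.0433,-.436,True,.002); print("axe",r,c)
W=np.array([p2w(f,q,.022)[:2] for q in np.argwhere(ax)[:,::-1]]); print(cv2.minAreaRect((W*1000).astype(np.float32)))
hs=comp((lab[...,2]>134)&(X<198)&(Y<112),(160,45))
r2,c2=fit(f,hs,"handstone",.508,.122,.352,True,.04); print("hs",r2,c2)
W=np.array([p2w(f,q,.067)[:2] for q in np.argwhere(hs)[:,::-1]]); print(cv2.minAreaRect((W*1000).astype(np.float32)))
show(f,[("axe_head",r,.002,ax),("handstone",r2,.04,hs)],"w24b.png",(90,0,360,190),2.8)
E
```

```text
axe [ 0.60109319 -0.03991564 -0.50346772] 0.17009784795697444
((604.9594116210938, -37.762596130371094), (48.53962326049805, 105.61175537109375), 60.060298919677734)
hs [0.50758823 0.12394642 0.28105875] 0.22357179668723298
((507.2820129394531, 125.34635162353516), (102.36601257324219, 52.619300842285156), 22.396448135375977)
```

View pics/w24b.png

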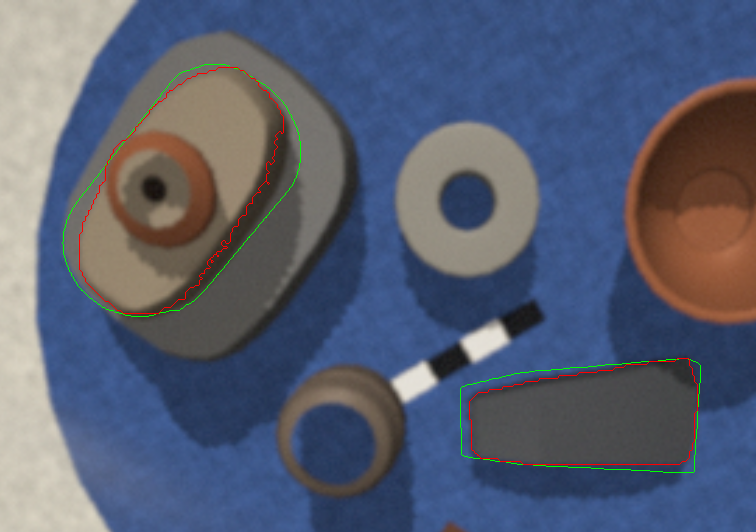

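```bash
python3 - <<'E'
from obj import *
f=np.load("w19.npy",allow_pickle=True).item()
b=cv2.GaussianBlur(f["pixels"],(3,3),0); hsv=cv2.cvtColor(b,cv2.COLOR_BGR2HSV).astype(int)
X,Y=np.meshgrid(np.arange(512),np.arange(384))
ax=comp((hsv[...,1]<90)&(X>218)&(X<300)&(Y>45)&(Y<198),(258,120))
for z in (.016,.026):
    W=np.array([p2w(f,q,z)[:2] for q in np.argwhere(ax)[:,::-1]]); print(cv2.minAreaRect((W*1000).astype(np.float32)))
r,c=fit(f,ax,"axe_head",.603,-.0433,-.436,True,.002); print("axe",r,c)
show(f,[("axe_head",r,.002,ax)],"w19b.png",(200,30,320,210),3)
E
```

```text
((603.6492919921875, -41.40203857421875), (48.93385696411133, 108.6638412475586), 63.308685302734375)
((604.6177978515625, -41.864662170410156), (47.1270866394043, 104.6516342163086), 63.30885314941406)
axe [ 0.6031562  -0.04127652 -0.45804242] 0.12004990626741652
```

View pics/w19b.png

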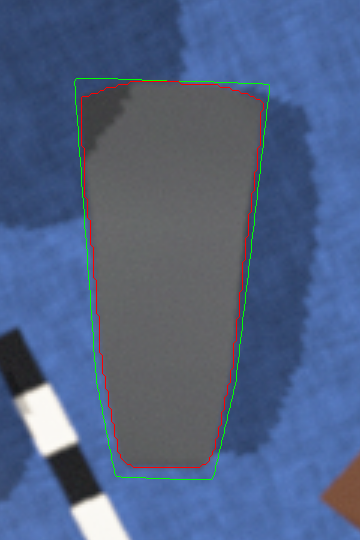

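The axe is within about 2 mm of its mark and everything else within about 2 mm too. The gripper is clear of everything, so I hand in.

```bash
python3 - <<'E'
from plant import *
print(finish_job(), read_state()["time_s"])
E
```

```text
the job is handed in; nothing more can be done
the job is handed in; nothing more can be done
```

The find group is set out on the mat and the job is handed in at about 52 s of the 136 s allowed. I placed them in this order: handstone on the quern, whorl on the handstone, ring stone, axe head, maul.

**Final positions:** in the last overview the maul, ring stone and whorl came out within about 2 mm of their marks. The bowl and loom weight refitted within about 1 mm of where I first measured them. The wrist force on each placing was about 5 to 9 N. The cobble and the red and yellow look-alikes were not touched.

**Checks that disagreed:**
- **Handstone:** the first fit on the last picture showed it 8 mm off, because the mask had leaked onto the quern. A colour mask put it about 2 to 3 mm from the quern's centre. The yaw was 19–22° in the better estimates (quern 20°). The colour mask's shape fit gave 16°, but it fitted poorly.
- **Axe head:** the first fit showed about 5 mm off, because the mask had taken in the shadow. Colour masks from two views put it 2 to 6 mm off. I trust the straight-on view, which gave about 2 mm.

**Scale bar:** the maul's foot stands just beside the end of the scale bar, by my estimate a few millimetres clear. The maul stood upright in the pictures.

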